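# Make up a balance-check kit and a sampling kit

### The job

From the stock in the middle of the bench make up two kits: in the blue tray stand the larger brass weight on the round mark and lay the brush along the bar mark; in the yellow tray stand the red-capped vial on the red mark and the white-capped vial on the white mark, and lay the felt marker along the black bar mark. Centre each thing on its mark, with the weight and vials upright. Leave the smaller brass weight and the bench timer where they are.

Things in the scene. Friction and masses are not known exactly. Their poses are not given: they have to be found in the camera images.
- large_weight_center (a point): larger brass weight: upright brass cylinder 25 mm in diameter, 41 mm high with its knob (straight body up to about 26 mm), 100 g, stands loose; the point is its centre, half-way up (20.5 mm above its foot); z is its axis, up. Goes into the blue tray.
- brush_center (a point): balance brush lying flat: wooden handle, dark bristles, 137 mm long, 12 mm wide and high, 20 g; the point is its centre, 6 mm above what it lies on; its y axis runs along its length, away from the bristles. Which way round it lies in the tray does not matter.
- red_vial_center (a point): glass sample vial with a RED cap, 21 mm in diameter, 45 mm high, 22 g, stands loose among the stock (look-alike vials far back against the wall are not part of the job); the point is its centre, half-way up (22.5 mm above its foot); z is its axis, up.
- white_vial_center (a point): glass sample vial with a WHITE cap, 21 mm in diameter, 45 mm high, 22 g, stands loose among the stock (look-alike vials far back against the wall are not part of the job); the point is its centre, half-way up (22.5 mm above its foot); z is its axis, up.
- felt_marker_center (a point): felt marker lying flat, white barrel with black cap, 135 mm long, 17 mm wide, 16 mm high, 20 g; the point is its centre, 8 mm above what it lies on; its y axis runs along its length. Which way round it lies in the tray does not matter.
- blue_tray: shallow BLUE tray, 150 mm (its x) by 180 mm (its y), fixed to the bench; floor 4 mm thick, rim 10 mm high and 4 mm wide, a small tab outside each end. Origin: centre of the underside. Flat white marks on the floor: round mark (36 mm across, for the weight) centred at x +35, y 0 mm; bar mark (22 mm wide, 152 mm long, along y, for the brush) centred at x -35, y 0 mm.
- yellow_tray: shallow YELLOW tray of the same size and build, fixed to the bench: 150 mm (its x) by 180 mm (its y), floor 4 mm thick, rim 10 mm high and 4 mm wide. Origin: centre of the underside. Flat marks on the floor: red round mark (36 mm across) centred at x +35, y +45 mm; white round mark (36 mm across) at x +35, y -45 mm; black bar mark (22 mm wide, 152 mm long, along y, for the marker) centred at x -35, y 0 mm.
- small_weight_center (a point): smaller brass weight, 17 mm in diameter, 30 mm high, 20 g, standing among the stock: not wanted, leave it alone; the point is its centre, half-way up.
- bench_timer_center (a point): white digital bench timer lying flat, 62 x 64 x 18 mm, behind the stock: leave it alone; the point is its centre, half-way up.

How it is judged (in metres and radians):
At the end, for the whole second after the job is handed in: Weight and both vials upright (0.15 rad), each within 12 mm of its mark's centre in the tray's x and y; brush and marker lying on the tray floor, centres within 13 mm of the bar marks' centres, length within 0.21 rad of the bar; all five in their own tray, released, at rest (x of large_weight_center in the frame of blue_tray between 0.023 and 0.047 m and y of large_weight_center in the frame of blue_tray between -0.012 and 0.012 m and angle between each of large_weight_center, red_vial_center, white_vial_center's own z axis and vertical below 0.15 rad and z of large_weight_center in the frame of blue_tray below 0.0295 m and x of brush_center in the frame of blue_tray between -0.048 and -0.022 m and y of brush_center in the frame of blue_tray between -0.013 and 0.013 m and angle between the y axis of brush_center and the y axis of blue_tray, either way round below 0.21 rad and z of brush_center in the frame of blue_tray below 0.016 m and x of red_vial_center in the frame of yellow_tray between 0.023 and 0.047 m and y of red_vial_center in the frame of yellow_tray between 0.033 and 0.057 m and z of each of red_vial_center, white_vial_center in the frame of yellow_tray below 0.0315 m and x of white_vial_center in the frame of yellow_tray between 0.023 and 0.047 m and y of white_vial_center in the frame of yellow_tray between -0.057 and -0.033 m and x of felt_marker_center in the frame of yellow_tray between -0.048 and -0.022 m and y of felt_marker_center in the frame of yellow_tray between -0.013 and 0.013 m and angle between the y axis of felt_marker_center and the y axis of yellow_tray, either way round below 0.21 rad and z of felt_marker_center in the frame of yellow_tray below 0.018 m and linear speed of each of large_weight, brush, red_vial, white_vial, felt_marker below 0.02 m/s); the robot touches nothing.
It fails at once if the smaller brass weight is moved more than 20 mm (distance of small_weight_center from where it was at the start of the episode above 0.02 m).
It fails at once if the bench timer is moved more than 20 mm (distance of bench_timer_center from where it was at the start of the episode above 0.02 m).
It also fails if it takes over 120 s, if anything falls off the work surface, if the arm or the gripper's body presses on something with over 40 N, if the wrist force passes 120 N, or if a joint passes its speed limit or range.

### The arm

A 6-joint arm with a two-finger parallel gripper is mounted at the origin on a cart in front of the work surface, level with it; the furniture and walls round the work are solid. World frame = base frame: x ahead of the robot, y to its left, z up, the work surface at z = 0. Lengths are in mm, angles in rad, forces in N, time in s.
With the tool pointing down it reaches from about 350 to 975 mm from the base axis. Payload 7.1 kg.
Tool frame: the origin (TCP) lies at the very end of the fingers, on their centre line; the grasp point (between the pads) lies 19 mm behind it (ctrl.grip_depth is the distance from the TCP to the grasp point, in mm); x points along the fingers, z is the direction in which the jaws open and shut, and the axes are right-handed (so a half turn about x gives the same grasp; the last joint's range is limited). The gripper opens to 88 mm and grips with 3 to 60 N. Pads are 20 mm wide; open, the fingers measure 115 mm over their backs; the gripper's body (75 mm by 178 mm) begins 61 mm behind the grasp point.
Start: joints at [-1.27, 0.423, 1.63, -0, 1.089, -0.019], TCP at [196.503, -593.289, 222.675] pointing down, gripper open.
Joint ranges: [-3, 3], [-0.9, 2.11], [0.09, 2.58], [-1.31, 4.45], [0.11, 2.69], [-2.54, 2.54]. Speed limits (rad/s): [2.39, 2.39, 3.01, 3.14, 3.14, 3.14].

### API

Orientations are given as a rotation vector (axis times angle).
In Python, from workcell import ctrl gives the robot as it stands. The module is installed in compiled form; this text tells all that it offers.
- The arm moves only by the tool send_rows, never from a script. Its argument "rows" is a list of rows, each a list of 4 numbers: the shift along the tool's x, y, z in mm, then the turn about the tool's x in rad. In form: [[x, y, z, turn], ...]. A call has 1 to 10 rows; each row shifts and turns the pose as measured when the row begins, along the tool's axes as they then stand; what a row does not reach is not made up. A row lasts 1/12 s, in which the tool goes at most 41.7 mm and 7.16 degrees, less where a joint would pass 70% of its speed; a pose out of reach is approached as far as the arm can. A call with a gripper value outside its range is refused whole. "fingers" is the opening, from 0 (shut) to 1 (fully open), set as the call begins (left out, the last holds). The fingers move at their own pace and stop on an object; the grip force is fixed at half the most. Time passes only in rows, so rows that do not move let the fingers close. It gives the time, the measured TCP pose, the force and the opening at its end, in the units of the state.
- ctrl.get_obs(): the state, without advancing time (a new reading comes with each control period).
- ctrl.get_image(name): name is "scene" or "top" or "wrist"; returns a dict with "img" (420x560x3 uint8, red, green, blue), "depth" (420x560 float32, mm along the optical axis (not along the pixel's ray), 0 where there is no reading), "mtx" (3x3 intrinsics, pixels), "dist_coeffs" ([k1, k2, p1, p2, k3] as OpenCV has them; the pictures are not rectified), "world_from_camera" (4x4, takes a point from camera to world coordinates). Camera axes: x right, y down, z forward; pixel columns grow to the right and rows downward; lengths in mm; the calibration is good to about 2 mm. A picture is of the moment at which its call begins.
- ctrl.close_job(): hands the job in, once; it reports no verdict.
The state is a dict: "t": time; "qpos": joint angles; "qvel": joint speeds; "joint_torque": joint torques, N m; "ee_pos": TCP position; "orientation": TCP orientation; "ft_force": force on the tool from outside, world axes, zero at the start; "moment": the same for the moment, N m; "width": finger opening in mm.
Only numpy, scipy, OpenCV 4.12 (cv2) and the standard library are available. Lean on these libraries where they do the work, as an engineer would, in place of code of your own. Each camera call takes 0.05 s, during which the arm holds its last target.

## Working session

There is one attempt and no reset: what is moved stays moved. The work goes in short steps, Python scripts to look and compute and a tool call to move; the robot and the scene stay as the last step left them, time stands still between calls to the robot, and variables do not carry over. Pictures are saved under pics/ and viewed, and the job is handed in when it is done.

Besides the shell and the picture viewer there is one more tool, called after "Request:" by a JSON object that holds its "name" and its "arguments". send_rows: Moves the arm, as the interface text tells. Its arguments: {"type":"object","properties":{"rows":{"type":"array"},"fingers":{"type":"number"}},"required":["rows"]}

```bash
mkdir -p pics
cat > h.py <<'E'
import numpy as np, cv2
from workcell import ctrl
def cap(name,fn):
    d=ctrl.get_image(name); cv2.imwrite('pics/'+fn+'.png',d['img'][:,:,::-1]); np.savez('pics/'+fn+'.npz',**{k:np.asarray(v) for k,v in d.items()}); return d
def load(fn): return dict(np.load('pics/'+fn+'.npz'))
def px(d,u,v,z=None):
    p=cv2.undistortPoints(np.array([[[u,v]]],float),d['mtx'],d['dist_coeffs'])[0,0]
    T=d['world_from_camera']; r=np.array([p[0],p[1],1.])
    if z is None:
        return T[:3,:3]@(r*float(d['depth'][int(round(v)),int(round(u))]))+T[:3,3]
    w=T[:3,:3]@r; return T[:3,3]+w*(z-T[2,3])/w[2]
E
python3 - <<'E'
from h import *
for n in ['scene','top','wrist']:
    d=cap(n,n+'0'); print(n,d['world_from_camera'].round(3).tolist())
o=ctrl.get_obs(); print({k:np.round(v,3) for k,v in o.items()})
E
```

```text
scene [[0.89, -0.32, 0.325, 342.858], [-0.456, -0.614, 0.644, -568.113], [-0.007, -0.721, -0.693, 659.916], [0.0, 0.0, 0.0, 1.0]]
top [[-0.01, -0.976, 0.217, 324.673], [-1.0, 0.009, -0.004, -14.828], [0.002, -0.217, -0.976, 1443.997], [0.0, 0.0, 0.0, 1.0]]
wrist [[0.314, -0.919, -0.24, 262.295], [-0.95, -0.304, -0.078, -571.397], [-0.001, 0.252, -0.968, 384.911], [0.0, 0.0, 0.0, 1.0]]
{'t': np.float64(0.15), 'qpos': array([-1.27 ,  0.424,  1.63 ,  0.   ,  1.089, -0.019]), 'qvel': array([-0.001, -0.001, -0.003,  0.   ,  0.001, -0.001]), 'joint_torque': array([ 1.0000e-03, -5.4498e+01, -2.7392e+01,  6.4000e-02,  2.0000e-02,
       -0.0000e+00]), 'ee_pos': array([ 196.387, -592.924,  222.094]), 'orientation': array([ 0.971,  1.345, -0.97 ]), 'ft_force': array([-1.089, -0.015,  0.213]), 'moment': array([-0.03 , -0.021,  0.01 ]), 'width': np.float64(87.706)}
```

View pics/top0.png

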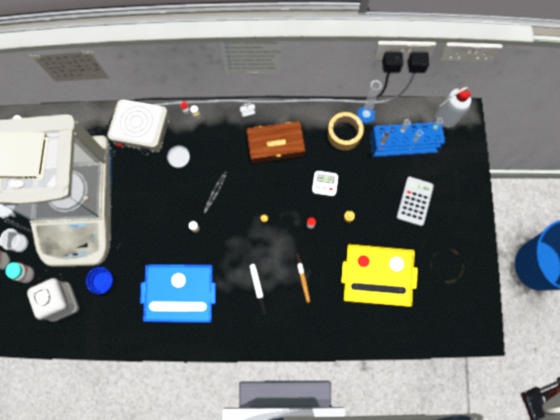

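View pics/scene0.png

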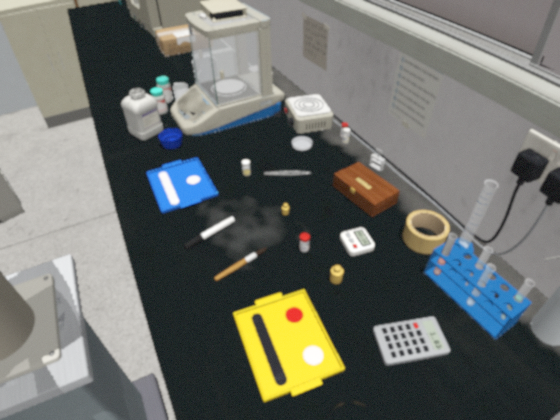

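The top view shows the blue tray on the left (178,293) and the yellow one on the right (380,275). The marker is at (258,287), the brush at (304,279), the red vial at (311,223) and the white vial at (194,226). Two weights are at (264,218) and (349,216), and the timer is at (325,183). I'll enlarge it next.

Run:
```python
from h import *
d=load('top0'); im=d['img'][:,:,::-1]
def crop(n,u0,v0,w,h,s): cv2.imwrite('pics/'+n+'.png',cv2.resize(im[v0:v0+h,u0:u0+w],None,fx=s,fy=s,interpolation=cv2.INTER_CUBIC))
crop('c1',135,200,150,125,5); crop('c2',240,165,190,150,4)
```

```text
(no output)
```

View pics/c1.png

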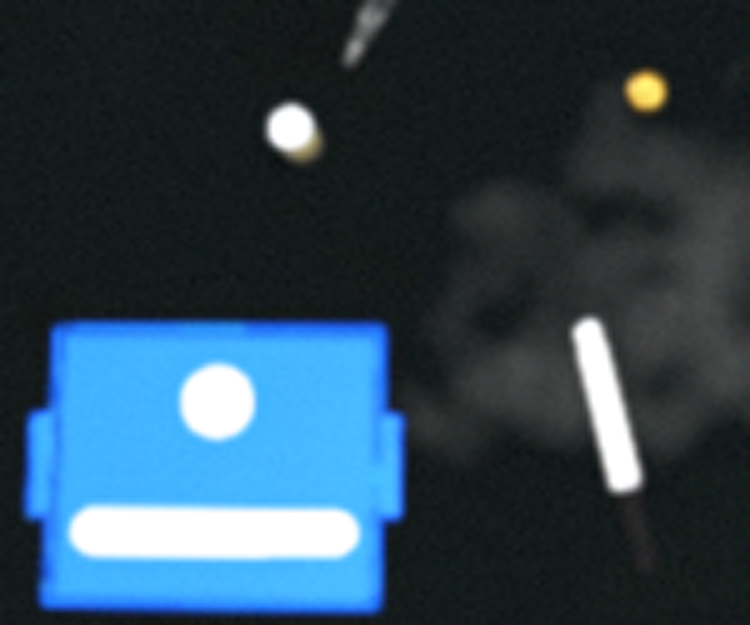

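View pics/c2.png

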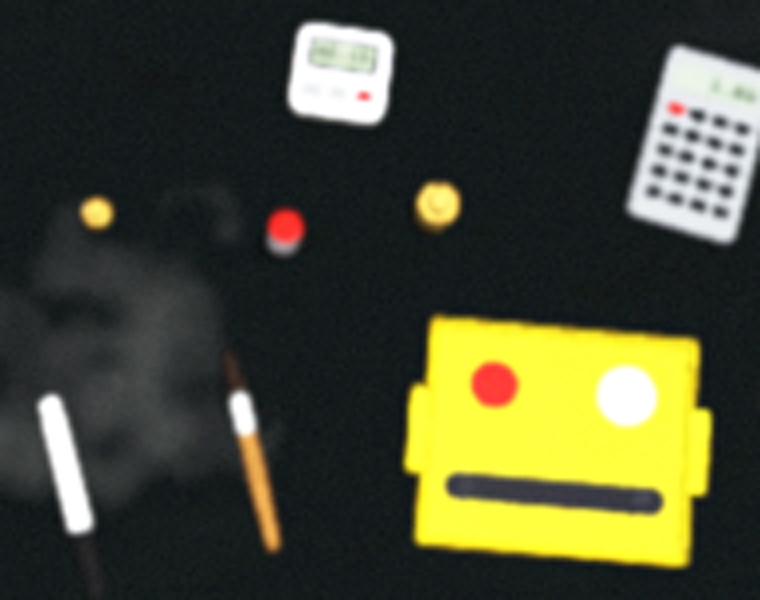

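Run:
```python
from h import *
d=load('top0')
def c1(x,y): return 135+(x+.5)/5-.5,200+(y+.5)/5-.5
def c2(x,y): return 240+(x+.5)/4-.5,165+(y+.5)/4-.5
P={'wv':(c1(291,127),45),'rv':(c2(285,226),45),'LW':(c2(438,203),32),'sw':(c1(647,91),25),
'mA':(c1(586,318),12),'mB':(c1(648,574),12),'mMid':(c1(612,420),16),'mMidcheck':(c1(603,400),16),'bA':(c2(230,352),9),'bB':(c2(274,552),9),
'blueround':(c1(217,402),4),'barL':(c1(68,531),4),'barR':(c1(361,533),4),
'red':(c2(494,384),4),'white':(c2(627,396),4),'ybL':(c2(446,486),4),'ybR':(c2(663,502),4),'timer':(c2(340,72),18),
'btl':(c1(50,322),10),'btr':(c1(388,322),10),'bbl':(c1(38,611),10),'bbr':(c1(382,611),10),
'ytl':(c2(430,316),10),'ytr':(c2(699,340),10),'ybl':(c2(414,546),10),'ybr':(c2(689,568),10)}
R={}
for k,((u,v),z) in P.items():
    R[k]=px(d,u,v,z); print(k,np.round((u,v),1),R[k].round(1),'depth',px(d,u,v).round(1))
f=lambda a,b:(np.linalg.norm(R[a]-R[b]).round(1),((R[a]+R[b])/2).round(1),np.degrees(np.arctan2(*(R[a]-R[b])[1::-1])).round(2))
for a,b in [('mA','mB'),('bA','bB'),('barL','barR'),('ybL','ybR'),('red','white'),('btl','btr'),('bbl','bbr'),('ytl','ytr'),('ybl','ybr')]: print(a,b,f(a,b))
print(np.mean([R[k] for k in ['btl','btr','bbl','bbr']],0),np.mean([R[k] for k in ['ytl','ytr','ybl','ybr']],0))
# scene crop
s=load('scene0')['img'][:,:,::-1]
cv2.imwrite('pics/s1.png',cv2.resize(s[140:300,140:380],None,fx=3.3,fy=3.3,interpolation=cv2.INTER_CUBIC))
cv2.imwrite('pics/s2.png',cv2.resize(s[220:400,210:430],None,fx=3.3,fy=3.3,interpolation=cv2.INTER_CUBIC))
```

```text
wv [192.8 225. ] [630.1 234.   45. ] depth [629.8 233.7  46.4]
rv [310.9 221.1] [637.7 -80.1  45. ] depth [637.2 -80.   47. ]
LW [349.1 215.4] [ 655.4 -184.    32. ] depth [ 653.3 -182.9   41.1]
sw [264.  217.8] [652.5  45.1  25. ] depth [651.   44.8  31.4]
mA [251.8 263.2] [531.3  78.3  12. ] depth [533.2  79.2  -1. ]
mB [264.2 314.4] [395.1  45.5  12. ] depth [395.6  45.9   2. ]
mMid [257.  283.6] [476.1  64.2  16. ] depth [476.8  64.5   9.2]
mMidcheck [255.2 279.6] [486.8  68.9  16. ] depth [487.   69.1  14.2]
bA [297.1 252.6] [559.3 -43.2   9. ] depth [560.3 -43.3   3.4]
bB [308.1 302.6] [425.1 -70.6   9. ] depth [425.5 -70.8   3.8]
blueround [178. 280.] [488.1 277.7   4. ] depth [488.4 278.2   1.1]
barL [148.2 305.8] [418.8 356.9   4. ] depth [418.9 357.6   1.4]
barR [206.8 306.2] [417.9 198.4   4. ] depth [417.7 198.1   6.3]
red [363.1 260.6] [ 536.3 -221.1    4. ] depth [ 536.5 -221.3    2.7]
white [396.4 263.6] [ 526.9 -311.5    4. ] depth [ 527.2 -311.9    1.6]
ybL [351.1 286.1] [ 467.9 -186.4    4. ] depth [ 468.1 -186.7    1.7]
ybR [405.4 290.1] [ 454.8 -332.6    4. ] dept
[... 733 characters left out ...]
at64(137.0), array([492.2, -56.9,   9. ]), np.float64(11.52))
barL barR (np.float64(158.5), array([418.3, 277.7,   4. ]), np.float64(89.67))
ybL ybR (np.float64(146.8), array([ 461.3, -259.5,    4. ]), np.float64(84.86))
red white (np.float64(90.8), array([ 531.6, -266.3,    4. ]), np.float64(84.04))
btl btr (np.float64(184.5), array([530.6, 277.2,  10. ]), np.float64(89.76))
bbl bbr (np.float64(184.5), array([376.1, 278.1,  10. ]), np.float64(90.18))
ytl ytr (np.float64(184.1), array([ 573. , -270.1,   10. ]), np.float64(84.17))
ybl ybr (np.float64(184.4), array([ 418.9, -255. ,   10. ]), np.float64(84.43))
[453.34369702 277.61336841  10.        ] [ 495.9114277  -262.56806268   10.        ]
```

View pics/s1.png

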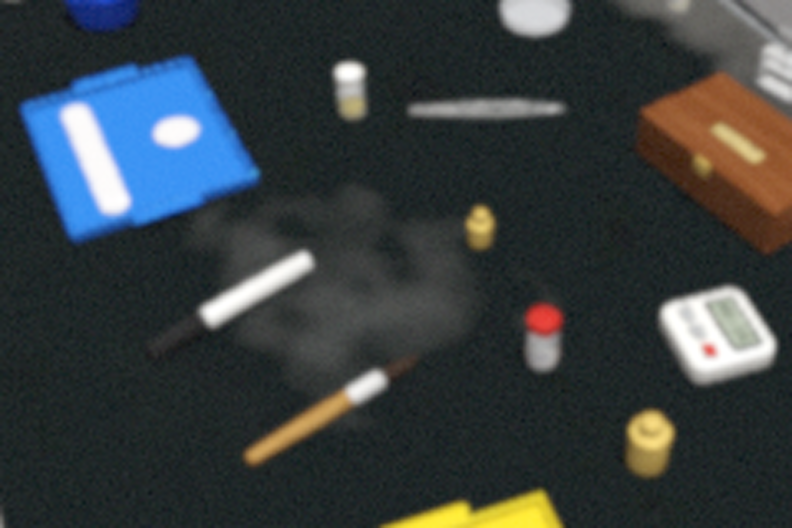

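View pics/s2.png

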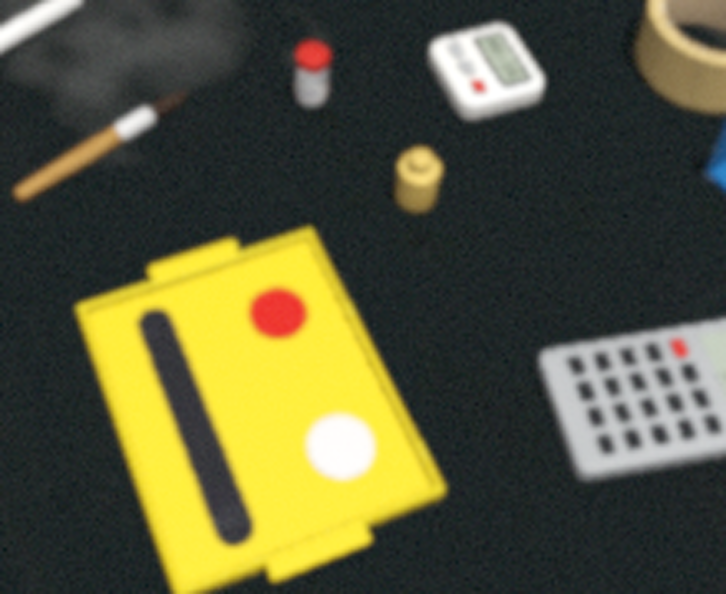

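```bash
cat >> h.py <<'E'
from scipy.spatial.transform import Rotation as Ro
def plan(x,y,z,jaw=None):
    """jaw: desired world angle (deg, mod 180) of tool z. prints turn, then shift in tool frame after turn"""
    o=ctrl.get_obs(); R=Ro.from_rotvec(o['orientation']).as_matrix(); p=np.array(o['ee_pos'])
    cur=np.degrees(np.arctan2(R[1,2],R[0,2])); print('t',round(float(o['t']),2),'tcp',p.round(1),'jaw',cur.round(1),'tilt',R[:,0].round(3),'j',np.round(o['qpos'],2),'w',round(float(o['width']),1),'F',np.round(o['ft_force'],1))
    turn=0
    if jaw is not None:
        turn=-((jaw-cur+90)%180-90)   # tool x is down: + turn about x is - world yaw
    R2=R@Ro.from_rotvec([np.radians(turn),0,0]).as_matrix()
    a=np.degrees(np.arctan2(R2[1,2],R2[0,2]))
    s=R2.T@(np.array([x,y,z])-p)
    print('turn %.3f rad, jaw after %.1f; shift after turn %s'%(np.radians(turn),a,s.round(1)), 'xy dist',np.hypot(s[1],s[2]).round(1))
E
python3 - <<'E'
from h import *
plan(655,-184,150)
plan(655,-184,150,0)
plan(655,-184,150,90)
E
```

```text
t 0.15 tcp [ 196.4 -592.9  222.1] jaw -71.7 tilt [-0.     0.001 -1.   ] j [-1.27  0.42  1.63  0.    1.09 -0.02] w 87.7 F [-1.1 -0.   0.2]
turn 0.000 rad, jaw after -71.7; shift after turn [  72.4  563.9 -243.9] xy dist 614.4
t 0.15 tcp [ 196.4 -592.9  222.1] jaw -71.7 tilt [-0.     0.001 -1.   ] j [-1.27  0.42  1.63  0.    1.09 -0.02] w 87.7 F [-1.1 -0.   0.2]
turn -1.251 rad, jaw after 0.0; shift after turn [ 72.4 408.8 458.6] xy dist 614.4
t 0.15 tcp [ 196.4 -592.9  222.1] jaw -71.7 tilt [-0.     0.001 -1.   ] j [-1.27  0.42  1.63  0.    1.09 -0.02] w 87.7 F [-1.1 -0.   0.2]
turn 0.320 rad, jaw after -90.0; shift after turn [  72.4  458.6 -408.8] xy dist 614.4
```

Request:
{"name": "send_rows", "arguments": {"rows": [[5,0,0,-0.125],[5,0,0,-0.125],[5,0,0,-0.125],[5,0,0,-0.125],[5,0,0,-0.125],[5,0,0,-0.125],[5,0,0,-0.125],[5,0,0,-0.125],[5,0,0,-0.125],[5,0,0,-0.125]], "fingers": 0.7}}

```text
t: 0.98
ee_pos: [196.0, -591.5, 168.1]
orientation: [-0.0, 1.572, 0.007]
ft_force: [-1.3, -0.0, -0.7]
width: 61.7
```

Run:
```python
from h import *
plan(655,-184,150,0)
```

```text
t 0.98 tcp [ 196.  -591.5  168.1] jaw 0.3 tilt [-0.001  0.004 -1.   ] j [-1.27  0.49  1.67  0.    0.99 -1.27] w 61.7 F [-1.3 -0.  -0.7]
turn 0.004 rad, jaw after 0.0; shift after turn [ 19.3 407.4 459.1] xy dist 613.8
```

Request:
{"name": "send_rows", "arguments": {"rows": [[2,25,28,0],[2,25,28,0],[2,25,28,0],[2,25,28,0],[2,25,28,0],[2,25,28,0],[2,25,28,0],[2,25,28,0],[2,25,28,0],[2,25,28,0]]}}

```text
t: 1.82
ee_pos: [477.8, -332.2, 144.4]
orientation: [0.003, 1.575, 0.006]
ft_force: [0.7, -0.6, 0.1]
width: 61.6
```

Request:
{"name": "send_rows", "arguments": {"rows": [[0,27,30,0],[0,27,30,0],[0,27,30,0],[0,27,30,0],[0,20,28,0],[0,10,15,0],[0,0,0,0]]}}

```text
t: 2.4
ee_pos: [649.8, -180.2, 142.3]
orientation: [-0.001, 1.575, 0.012]
ft_force: [0.6, 0.1, 0.4]
width: 61.3
```

Run:
```python
from h import *
d=cap('wrist','w1'); plan(655,-184,3,0)
```

```text
t 2.45 tcp [ 648.4 -180.9  142.1] jaw 0.5 tilt [-0.006  0.007 -1.   ] j [-0.29  0.59  1.56  0.01  1.   -0.3 ] w 61.8 F [ 0.7 -0.6  1.2]
turn 0.008 rad, jaw after 0.0; shift after turn [139.   -4.    7.4] xy dist 8.4
```

View pics/w1.png

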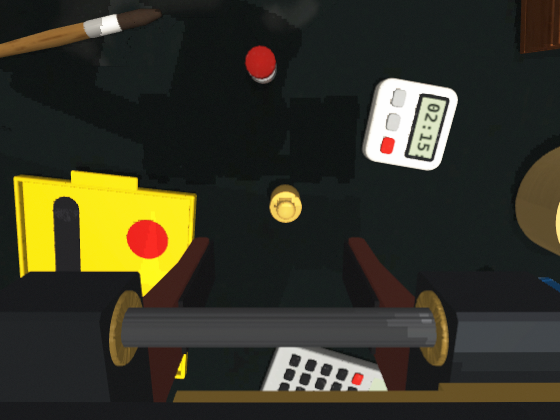

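The wrist view shows the brass weight ahead of the open fingers at about (285,204). The red vial cap is at (260,60), the red mark at (147,239) and the timer at (410,125).

Run:
```python
from h import *
d=load('w1')
for n,u,v,z in [('knob',286,209,41),('body',286,207,26),('redcap',260,62,45),('redmark',147.5,239,4),('timer',410,124,18)]: print(n,px(d,u,v,z).round(1),px(d,u,v).round(1))
```

```text
knob [ 655.8 -181.9   41. ] [ 655.7 -181.3   43.1]
body [ 656.  -184.2   26. ] [ 655.7 -180.    42.4]
redcap [636.9 -79.   45. ] [637.1 -79.3  47.4]
redmark [ 535.4 -219.8    4. ] [ 536.2 -219.1    6.1]
timer [ 750.8 -119.4   18. ] [ 750.6 -119.4   18.4]
```

Request:
{"name": "send_rows", "arguments": {"rows": [[30,0,3.5,0],[30,-1,3.5,0],[30,-1,0,0],[20,0,0,0],[15,0,0,0],[8,0,0,0],[0,0,0,0]]}}

```text
t: 3.03
ee_pos: [648.6, -188.4, 4.8]
orientation: [0.001, 1.579, 0.008]
ft_force: [-0.0, 0.7, -0.3]
width: 61.9
```

Run:
```python
from h import *
plan(655.5,-182.5,3,0)
```

```text
t 3.03 tcp [ 648.6 -188.4    4.8] jaw 0.2 tilt [-0.008  0.006 -1.   ] j [-0.3   0.77  1.59  0.    0.79 -0.31] w 61.9 F [-0.   0.7 -0.3]
turn 0.004 rad, jaw after -0.0; shift after turn [1.7 5.9 6.9] xy dist 9.1
```

Request:
{"name": "send_rows", "arguments": {"rows": [[0,3,3.5,0],[0,3,3.5,0],[0,0,0,0]]}}

```text
t: 3.28
ee_pos: [655.2, -184.1, 6.3]
orientation: [0.003, 1.579, 0.005]
ft_force: [0.7, 0.6, 0.5]
width: 61.6
```

Run:
```python
from h import *
plan(655.5,-182.5,3,0)
```

```text
t 3.28 tcp [ 655.2 -184.1    6.3] jaw 0.1 tilt [-0.008  0.006 -1.   ] j [-0.29  0.78  1.58  0.    0.79 -0.3 ] w 61.6 F [0.7 0.6 0.5]
turn 0.001 rad, jaw after -0.0; shift after turn [3.3 1.5 0.4] xy dist 1.6
```

Request:
{"name": "send_rows", "arguments": {"rows": [[3.5,1.5,0,0],[0,0,0,0]]}}

```text
t: 3.45
ee_pos: [656.9, -182.7, 5.0]
orientation: [0.002, 1.575, 0.005]
ft_force: [-1.1, -0.1, -0.1]
width: 61.4
```

Request:
{"name": "send_rows", "arguments": {"rows": [[0,0,0,0],[0,0,0,0],[0,0,0,0],[0,0,0,0],[0,0,0,0],[0,0,0,0],[0,0,0,0],[0,0,0,0]], "fingers": 0.0}}

```text
t: 4.12
ee_pos: [658.1, -182.5, 7.1]
orientation: [0.001, 1.572, 0.005]
ft_force: [-0.5, -0.2, -0.2]
width: 24.1
```

Request:
{"name": "send_rows", "arguments": {"rows": [[-10,0,0,0],[-30,0,0,0],[-35,0,0,0],[-25,0,0,0],[0,0,0,0]]}}

```text
t: 4.53
ee_pos: [655.9, -182.3, 109.4]
orientation: [0.002, 1.579, 0.006]
ft_force: [1.6, -0.3, -0.4]
width: 24.1
```

Run:
```python
from h import *
plan(488.2,277.7,100,0)
```

```text
t 4.53 tcp [ 655.9 -182.3  109.4] jaw 0.2 tilt [-0.008  0.006 -1.   ] j [-0.29  0.64  1.56  0.    0.96 -0.29] w 24.1 F [ 1.6 -0.3 -0.4]
turn 0.003 rad, jaw after -0.0; shift after turn [  13.3  459.9 -167.7] xy dist 489.5
```

Request:
{"name": "send_rows", "arguments": {"rows": [[0,36,-13,0],[0,36,-13,0],[0,36,-13,0],[0,36,-13,0],[0,36,-13,0],[0,36,-13,0],[0,36,-13,0],[0,36,-13,0],[0,36,-13,0],[0,36,-13,0]]}}

```text
t: 5.37
ee_pos: [522.8, 182.9, 111.7]
orientation: [0.009, 1.571, -0.007]
ft_force: [0.7, -0.3, -0.8]
width: 23.8
```

Request:
{"name": "send_rows", "arguments": {"rows": [[0,35,-13,0],[0,30,-10,0],[0,20,-8,0],[0,10,-4,0],[0,0,0,0]]}}

```text
t: 5.78
ee_pos: [481.9, 288.2, 110.3]
orientation: [0.004, 1.573, -0.001]
ft_force: [0.4, -0.5, -0.8]
width: 24.2
```

Run:
```python
from h import *
plan(488.2,277.7,11,0)
cap('wrist','w2')
```

```text
t 5.78 tcp [481.9 288.2 110.3] jaw -0.2 tilt [-0.003  0.001 -1.   ] j [0.52 0.49 1.84 0.   0.81 0.52] w 24.2 F [ 0.4 -0.5 -0.8]
turn -0.003 rad, jaw after 0.0; shift after turn [ 99.3 -10.7   6.6] xy dist 12.5
```

View pics/w2.png

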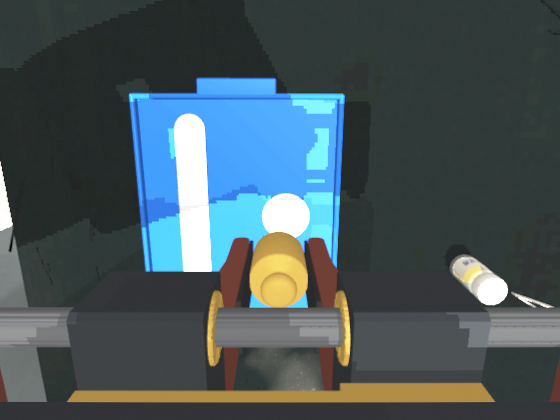

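The weight is held between the pads at (278,265). The round mark is visible at (286,215) and the bar mark runs around (192,190).

Run:
```python
from h import *
d=load('w2')
for n,u,v,z in [('round',286,215,4),('bartop',189,114,4),('barlow',197,270,4)]: print(n,px(d,u,v,z).round(1))
```

```text
round [488.1 279.8   4. ]
bartop [418.4 355.3   4. ]
barlow [416.9 234.2   4. ]
```

Request:
{"name": "send_rows", "arguments": {"rows": [[25,-5,3,0],[25,-5,3,0],[20,0,0,0],[10,0,0,0],[0,0,0,0]]}}

```text
t: 6.25
ee_pos: [492.2, 271.6, 28.6]
orientation: [0.007, 1.57, -0.004]
ft_force: [0.4, -0.7, -0.9]
width: 24.1
```

Run:
```python
from h import *
plan(488.2,277.7,12,0)
```

```text
t 6.25 tcp [492.2 271.6  28.6] jaw -0.4 tilt [ 0.001  0.002 -1.   ] j [0.48 0.62 1.87 0.   0.65 0.49] w 24.1 F [ 0.4 -0.7 -0.9]
turn -0.007 rad, jaw after -0.0; shift after turn [16.6  6.  -4. ] xy dist 7.3
```

Request:
{"name": "send_rows", "arguments": {"rows": [[7,4,-2,0],[5,2.5,-2,0],[0,0,0,0]]}}

```text
t: 6.5
ee_pos: [489.5, 276.7, 16.6]
orientation: [0.01, 1.569, -0.007]
ft_force: [0.2, 0.1, -0.3]
width: 24.1
```

Run:
```python
from h import *
plan(488.2,278.5,11.5,0)
```

```text
t 6.5 tcp [489.5 276.7  16.6] jaw -0.6 tilt [ 0.002  0.002 -1.   ] j [0.49 0.64 1.87 0.   0.63 0.5 ] w 24.1 F [ 0.2  0.1 -0.3]
turn -0.011 rad, jaw after -0.0; shift after turn [ 5.1  1.8 -1.3] xy dist 2.2
```

Request:
{"name": "send_rows", "arguments": {"rows": [[2.5,1,-1,0],[2,1,0,0],[1,0,0,0]]}}

```text
t: 6.75
ee_pos: [489.5, 279.8, 12.5]
orientation: [0.011, 1.567, -0.005]
ft_force: [0.7, -0.5, -0.4]
width: 24.0
```

Run:
```python
from h import *
plan(488.2,278.5,11.5,0)
```

```text
t 6.75 tcp [489.5 279.8  12.5] jaw -0.6 tilt [ 0.004  0.003 -1.   ] j [0.5  0.65 1.87 0.   0.62 0.51] w 24.0 F [ 0.7 -0.5 -0.4]
turn -0.010 rad, jaw after 0.0; shift after turn [ 1.  -1.3 -1.3] xy dist 1.9
```

Request:
{"name": "send_rows", "arguments": {"rows": [[1.5,-1,0,0],[0,0,0,0]]}}

```text
t: 6.92
ee_pos: [489.8, 279.4, 11.4]
orientation: [0.01, 1.565, -0.004]
ft_force: [0.5, 0.4, -1.7]
width: 24.0
```

Request:
{"name": "send_rows", "arguments": {"rows": [[0,0,0,0],[0,0,0,0],[0,0,0,0],[0,0,0,0],[-3,0,0,0]], "fingers": 0.44}}

```text
t: 7.33
ee_pos: [490.1, 279.6, 15.0]
orientation: [0.011, 1.565, -0.004]
ft_force: [0.2, -0.0, 0.3]
width: 38.6
```

Request:
{"name": "send_rows", "arguments": {"rows": [[-15,0,0,0],[-30,0,0,0],[-30,0,0,0],[-15,0,0,0],[0,0,0,0]]}}

```text
t: 7.75
ee_pos: [488.7, 278.6, 108.2]
orientation: [0.009, 1.568, -0.005]
ft_force: [1.4, -0.2, -0.3]
width: 38.8
```

Run:
```python
from h import *
plan(630,233.8,100,0)
cap('wrist','w3')
```

```text
t 7.75 tcp [488.7 278.6 108.2] jaw -0.5 tilt [ 0.003  0.003 -1.   ] j [0.5  0.49 1.85 0.   0.8  0.51] w 38.8 F [ 1.4 -0.2 -0.3]
turn -0.009 rad, jaw after 0.0; shift after turn [  8.5 -44.8 141.3] xy dist 148.3
```

View pics/w3.png

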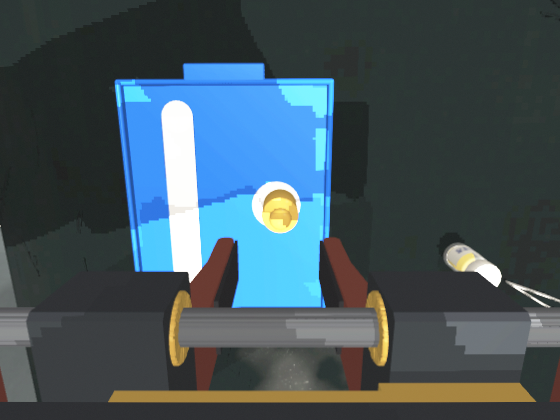

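The weight stands upright on the round mark at (279,210). I'll check the numbers, then go to the white vial.

Run:
```python
from h import *
d=load('w3')
for n,u,v,z in [('knob',281,217,45),('bodytop',280,213,30),('mark',276,206,4),('vialfoot',457,253,2)]: print(n,px(d,u,v,z).round(1))
```

```text
knob [491.3 281.2  45. ]
bodytop [490.7 279.7  30. ]
mark [487.8 278.    4. ]
vialfoot [630.6 237.5   2. ]
```

Request:
{"name": "send_rows", "arguments": {"rows": [[0,-8,28,0],[0,-8,28,0],[0,-8,28,0],[0,-8,28,0],[0,-7,20,0],[0,-5,10,0],[0,0,0,0]], "fingers": 0.7}}

```text
t: 8.38
ee_pos: [630.3, 229.8, 98.1]
orientation: [0.004, 1.578, -0.006]
ft_force: [-0.2, 0.1, -0.2]
width: 61.5
```

Run:
```python
from h import *
plan(630,233.8,8,0)
cap('wrist','w4')
```

```text
t 8.38 tcp [630.3 229.8  98.1] jaw -0.4 tilt [-0.007 -0.002 -1.   ] j [0.33 0.64 1.59 0.   0.92 0.34] w 61.5 F [-0.2  0.1 -0.2]
turn -0.007 rad, jaw after 0.0; shift after turn [90.1  4.2  0.3] xy dist 4.2
```

View pics/w4.png

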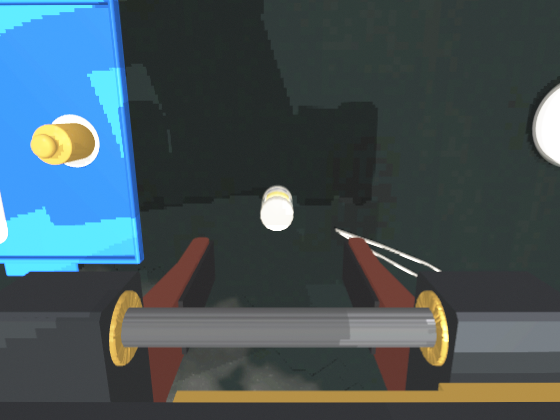

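The white vial cap is at (277,213). The tweezers' tip, at (336,231), is close to the right finger, so I'll measure both.

Run:
```python
from h import *
d=load('w4')
for n,u,v,z in [('cap',277,213,45),('tweez',336,231,4),('tweez2',375,257,4)]: print(n,px(d,u,v,z).round(1),px(d,u,v).round(1))
```

```text
cap [629.8 237.7  45. ] [629.9 237.7  45.2]
tweez [672.9 212.    4. ] [672.7 212.4   5.3]
tweez2 [703.  191.2   4. ] [670.5 241.  123.1]
```

Request:
{"name": "send_rows", "arguments": {"rows": [[25,3,0,0],[25,3,0,0],[20,0,0,0],[15,0,0,0],[5,0,0,0],[0,0,0,0]], "fingers": 0.5}}

```text
t: 8.93
ee_pos: [618.9, 238.2, 2.2]
orientation: [0.0, 1.587, -0.006]
ft_force: [-1.0, 0.5, 0.5]
width: 44.0
```

Run:
```python
from h import *
plan(630,236.5,6,0)
```

```text
t 8.93 tcp [618.9 238.2   2.2] jaw -0.2 tilt [-0.016 -0.003 -1.   ] j [0.35 0.77 1.62 0.   0.77 0.35] w 44.0 F [-1.   0.5  0.5]
turn -0.004 rad, jaw after 0.0; shift after turn [-4.  -1.7 11. ] xy dist 11.2
```

Request:
{"name": "send_rows", "arguments": {"rows": [[-2,0,6,0],[-2,-1,5,0],[0,0,0,0]]}}

```text
t: 9.18
ee_pos: [629.3, 238.2, 7.6]
orientation: [-0.001, 1.587, -0.005]
ft_force: [-0.4, -0.1, -0.1]
width: 43.8
```

Run:
```python
from h import *
plan(630,236.5,6,0)
cap('wrist','w5')
```

```text
t 9.18 tcp [629.3 238.2   7.6] jaw -0.1 tilt [-0.017 -0.004 -1.   ] j [0.34 0.77 1.59 0.   0.8  0.34] w 43.8 F [-0.4 -0.1 -0.1]
turn -0.002 rad, jaw after 0.0; shift after turn [ 1.6 -1.7  0.7] xy dist 1.8
```

View pics/w5.png

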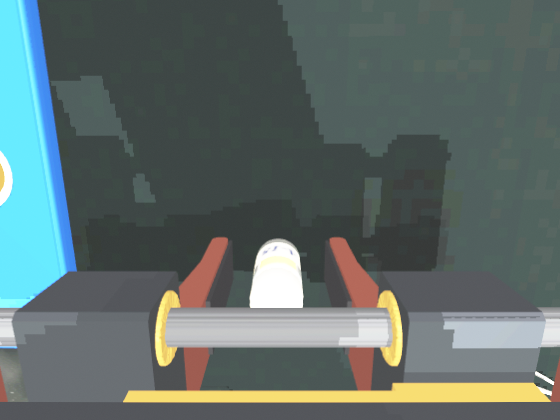

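The vial stands between the fingers at (277,280), still upright. I'll close on it and lift.

Request:
{"name": "send_rows", "arguments": {"rows": [[0,0,0,0],[0,0,0,0],[0,0,0,0],[0,0,0,0],[0,0,0,0],[0,0,0,0]], "fingers": 0.0}}

```text
t: 9.73
ee_pos: [631.2, 238.5, 10.9]
orientation: [0.001, 1.583, -0.004]
ft_force: [0.1, 0.0, 0.7]
width: 20.6
```

Run:
```python
from h import *
plan(526.5,-311.3,110,-6)
```

```text
t 9.73 tcp [631.2 238.5  10.9] jaw -0.2 tilt [-0.012 -0.002 -1.   ] j [0.34 0.77 1.59 0.   0.8  0.34] w 20.6 F [0.1 0.  0.7]
turn 0.102 rad, jaw after -6.0; shift after turn [ -96.9 -558.   -47.8] xy dist 560.1
```

Request:
{"name": "send_rows", "arguments": {"rows": [[-10,0,0,0],[-30,0,0,0],[-35,0,0,0],[-25,0,0,0],[0,0,0,0]]}}

```text
t: 10.15
ee_pos: [630.4, 238.0, 113.9]
orientation: [-0.001, 1.589, -0.006]
ft_force: [0.9, 0.8, -0.4]
width: 20.3
```

Run:
```python
from h import *
plan(526.5,-311.3,110,0)
```

```text
t 10.15 tcp [630.4 238.  113.9] jaw -0.2 tilt [-0.018 -0.004 -1.   ] j [0.34 0.63 1.57 0.   0.97 0.34] w 20.3 F [ 0.9  0.8 -0.4]
turn -0.003 rad, jaw after 0.0; shift after turn [   7.9 -549.2 -103.8] xy dist 558.9
```

Request:
{"name": "send_rows", "arguments": {"rows": [[0,-38,-7,0],[0,-38,-7,0],[0,-38,-7,0],[0,-38,-7,0],[0,-38,-7,0],[0,-38,-7,0],[0,-38,-7,0],[0,-38,-7,0],[0,-38,-7,0],[0,-38,-7,0]]}}

```text
t: 10.98
ee_pos: [559.1, -148.1, 118.7]
orientation: [-0.008, 1.58, 0.008]
ft_force: [-0.1, -0.3, -0.2]
width: 21.1
```

Request:
{"name": "send_rows", "arguments": {"rows": [[0,-38,-7,0],[0,-38,-7,0],[0,-38,-7,0],[0,-28,-7,0],[0,-15,-3,0],[0,-6,0,0],[0,0,0,0]]}}

```text
t: 11.57
ee_pos: [523.2, -326.6, 118.0]
orientation: [-0.002, 1.581, 0.001]
ft_force: [0.5, 0.7, -0.8]
width: 20.5
```

Run:
```python
from h import *
plan(526.5,-311.3,110,0)
cap('wrist','w6')
```

```text
t 11.57 tcp [ 523.2 -326.6  118. ] jaw 0.1 tilt [-0.01  -0.001 -1.   ] j [-0.57  0.55  1.71 -0.01  0.9  -0.57] w 20.5 F [ 0.5  0.7 -0.8]
turn 0.002 rad, jaw after -0.0; shift after turn [ 8.  15.3  3.4] xy dist 15.7
```

View pics/w6.png

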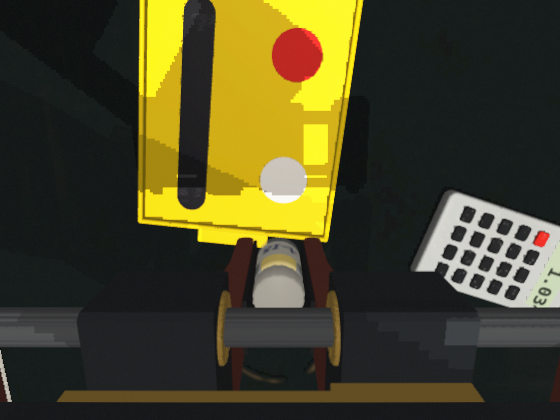

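The vial is held. The white mark is at (283,180), the red mark at (297,55) and the black bar at (196,105). I'll check the mark positions.

Run:
```python
from h import *
d=load('w6')
for n,u,v,z in [('white',283,180,4),('red',297,55,4),('barend',191,209,4)]: print(n,px(d,u,v,z).round(1))
```

```text
white [ 526.3 -309.5    4. ]
red [ 535.8 -219.5    4. ]
barend [ 453.7 -332.9    4. ]
```

Request:
{"name": "send_rows", "arguments": {"rows": [[25,6,1,0],[25,6,1,0],[20,3,1,0],[10,0,0,0],[0,0,0,0]]}}

```text
t: 12.03
ee_pos: [528.3, -304.5, 36.8]
orientation: [-0.006, 1.579, 0.005]
ft_force: [-0.3, 0.2, 0.2]
width: 20.8
```

Run:
```python
from h import *
plan(526.5,-311.3,14.5,0)
```

```text
t 12.03 tcp [ 528.3 -304.5   36.8] jaw 0.4 tilt [-0.008 -0.001 -1.   ] j [-0.54  0.66  1.75 -0.01  0.74 -0.54] w 20.8 F [-0.3  0.2  0.2]
turn 0.007 rad, jaw after -0.0; shift after turn [22.3 -6.8 -1.6] xy dist 7.0
```

Request:
{"name": "send_rows", "arguments": {"rows": [[9,-4,-1,0],[6,-2,-1,0],[2,0,0,0],[0,0,0,0]]}}

```text
t: 12.37
ee_pos: [527.7, -309.6, 20.1]
orientation: [-0.01, 1.577, 0.007]
ft_force: [1.0, 0.5, 0.0]
width: 20.3
```

Run:
```python
from h import *
plan(526.5,-310.7,14.5,0)
```

```text
t 12.37 tcp [ 527.7 -309.6   20.1] jaw 0.6 tilt [-0.006 -0.002 -1.   ] j [-0.55  0.69  1.75 -0.01  0.71 -0.55] w 20.3 F [1.  0.5 0. ]
turn 0.011 rad, jaw after -0.0; shift after turn [ 5.6 -1.1 -1.2] xy dist 1.6
```

Request:
{"name": "send_rows", "arguments": {"rows": [[2.5,-1,-1,0],[2,0,0,0],[0,0,0,0]]}}

```text
t: 12.62
ee_pos: [527.5, -311.8, 16.7]
orientation: [-0.01, 1.575, 0.005]
ft_force: [-0.9, -0.1, -0.1]
width: 20.1
```

Run:
```python
from h import *
plan(526.5,-310.7,14.5,0)
```

```text
t 12.62 tcp [ 527.5 -311.8   16.7] jaw 0.6 tilt [-0.004 -0.003 -1.   ] j [-0.55  0.69  1.75 -0.01  0.71 -0.56] w 20.1 F [-0.9 -0.1 -0.1]
turn 0.010 rad, jaw after -0.0; shift after turn [ 2.2  1.2 -1. ] xy dist 1.5
```

Request:
{"name": "send_rows", "arguments": {"rows": [[1.5,0,0,0],[1,0,0,0],[0,0,0,0]]}}

```text
t: 12.87
ee_pos: [527.8, -312.5, 14.8]
orientation: [-0.01, 1.574, 0.004]
ft_force: [-0.1, -0.4, 0.4]
width: 20.0
```

Run:
```python
from h import *
plan(526.5,-310.7,14.5,0)
```

```text
t 12.87 tcp [ 527.8 -312.5   14.8] jaw 0.5 tilt [-0.003 -0.004 -1.   ] j [-0.55  0.69  1.75 -0.01  0.7  -0.56] w 20.0 F [-0.1 -0.4  0.4]
turn 0.009 rad, jaw after 0.0; shift after turn [ 0.3  1.8 -1.3] xy dist 2.2
```

Request:
{"name": "send_rows", "arguments": {"rows": [[1.5,1,0,0],[1,0,0,0]]}}

```text
t: 13.03
ee_pos: [528.1, -312.4, 14.3]
orientation: [-0.012, 1.573, 0.003]
ft_force: [-3.4, 3.9, 13.8]
width: 20.5
```

Request:
{"name": "send_rows", "arguments": {"rows": [[0,0,0,0],[0,0,0,0],[0,0,0,0],[0,0,0,0]], "fingers": 0.44}}

```text
t: 13.37
ee_pos: [528.4, -312.5, 15.1]
orientation: [-0.012, 1.572, 0.003]
ft_force: [-1.0, -0.3, 0.6]
width: 38.0
```

Request:
{"name": "send_rows", "arguments": {"rows": [[-10,0,0,0],[-25,0,0,0],[-30,0,0,0],[-30,0,0,0],[0,0,0,0]]}}

```text
t: 13.78
ee_pos: [527.1, -310.7, 112.8]
orientation: [-0.009, 1.578, 0.006]
ft_force: [0.5, -1.1, 0.3]
width: 38.7
```

Run:
```python
from h import *
plan(637.3,-79.7,110,0)
cap('wrist','w7')
```

```text
t 13.78 tcp [ 527.1 -310.7  112.8] jaw 0.6 tilt [-0.007 -0.002 -1.   ] j [-0.55  0.55  1.72 -0.01  0.88 -0.55] w 38.7 F [ 0.5 -1.1  0.3]
turn 0.010 rad, jaw after -0.0; shift after turn [  1.5 231.  110.2] xy dist 256.0
```

View pics/w7.png

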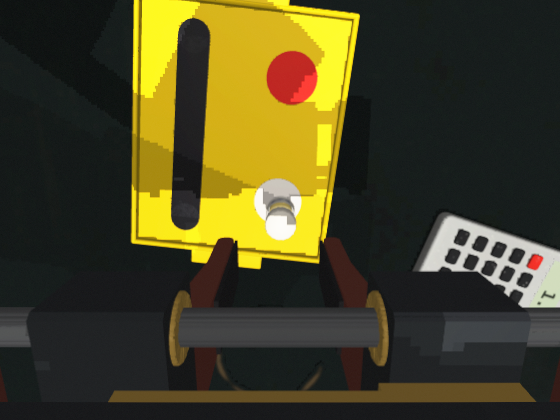

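The white vial stands upright on its mark, with its cap at (280,224) and the mark at (277,202). The red vial is next.

Run:
```python
from h import *
d=load('w7')
for n,u,v,z in [('cap',280,223,49),('white',277,202,4)]: print(n,px(d,u,v,z).round(1))
```

```text
cap [ 528.4 -312.7   49. ]
white [ 526.  -309.9    4. ]
```

Request:
{"name": "send_rows", "arguments": {"rows": [[0,33,16,0],[0,33,16,0],[0,33,16,0],[0,33,16,0],[0,33,16,0],[0,30,14,0],[0,20,10,0],[0,10,5,0],[0,0,0,0]], "fingers": 0.6}}

```text
t: 14.58
ee_pos: [633.9, -75.7, 105.0]
orientation: [-0.004, 1.585, 0.003]
ft_force: [-0.8, -0.6, 0.8]
width: 52.9
```

Run:
```python
from h import *
plan(637.3,-79.7,8,0)
d=cap('wrist','w8'); cv2.imwrite('pics/w8.png',d['img'][120:,:,::-1])
```

```text
t 14.58 tcp [633.9 -75.7 105. ] jaw 0.2 tilt [-0.014 -0.001 -1.   ] j [-0.14  0.59  1.66 -0.    0.9  -0.14] w 52.9 F [-0.8 -0.6  0.8]
turn 0.004 rad, jaw after -0.0; shift after turn [97.  -3.8  4.7] xy dist 6.1
```

View pics/w8.png

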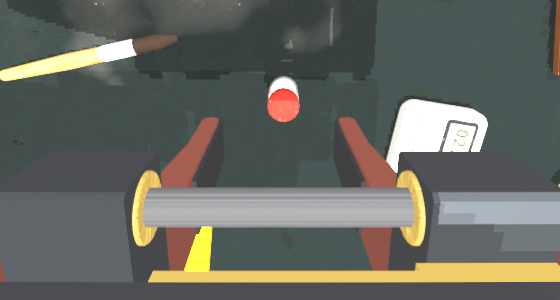

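The red vial cap is at (283,223 in the full frame), centred between the fingers.

Run:
```python
from h import *
d=load('w8'); print(px(d,283,225,45).round(1))
```

```text
[636.8 -77.8  45. ]
```

Request:
{"name": "send_rows", "arguments": {"rows": [[20,-1.5,4,0],[20,-1.5,3,0],[5,0,1,0],[0,0,0,0]]}}

```text
t: 14.97
ee_pos: [638.6, -84.7, 58.4]
orientation: [-0.003, 1.586, -0.001]
ft_force: [-0.6, 0.1, -0.4]
width: 52.8
```

Run:
```python
from h import *
plan(637.3,-79.7,8,0)
```

```text
t 14.97 tcp [638.6 -84.7  58.4] jaw 0.1 tilt [-0.016 -0.002 -1.   ] j [-0.15  0.66  1.66 -0.01  0.83 -0.15] w 52.8 F [-0.6  0.1 -0.4]
turn 0.001 rad, jaw after -0.0; shift after turn [50.4  5.1 -0.6] xy dist 5.2
```

Request:
{"name": "send_rows", "arguments": {"rows": [[15,4,0,0],[15,2,1,0],[12,0,1,0],[5,0,0,0],[0,0,0,0]]}}

```text
t: 15.38
ee_pos: [639.1, -83.6, 10.6]
orientation: [0.001, 1.586, -0.005]
ft_force: [-0.8, -0.3, -0.6]
width: 52.6
```

Run:
```python
from h import *
plan(637.1,-79,8,0)
```

```text
t 15.38 tcp [639.1 -83.6  10.6] jaw -0.2 tilt [-0.015 -0.003 -1.   ] j [-0.15  0.74  1.66 -0.01  0.76 -0.14] w 52.6 F [-0.8 -0.3 -0.6]
turn -0.004 rad, jaw after 0.0; shift after turn [ 2.7  4.6 -1.9] xy dist 5.0
```

Request:
{"name": "send_rows", "arguments": {"rows": [[2,4,-1,0],[1,0.5,0,0]]}}

```text
t: 15.55
ee_pos: [638.1, -79.4, 7.7]
orientation: [0.002, 1.586, -0.006]
ft_force: [-0.7, 0.3, -0.6]
width: 52.5
```

Request:
{"name": "send_rows", "arguments": {"rows": [[0,0,0,0],[0,0,0,0],[0,0,0,0],[0,0,0,0],[0,0,0,0],[0,0,0,0],[0,0,0,0]], "fingers": 0.0}}

```text
t: 16.13
ee_pos: [639.7, -78.9, 10.1]
orientation: [0.0, 1.582, -0.006]
ft_force: [0.4, -0.2, 0.4]
width: 20.7
```

Request:
{"name": "send_rows", "arguments": {"rows": [[-10,0,0,0],[-30,0,0,0],[-35,0,0,0],[-25,0,0,0],[0,0,0,0]]}}

```text
t: 16.55
ee_pos: [639.2, -78.4, 113.8]
orientation: [0.001, 1.588, -0.005]
ft_force: [0.5, -0.5, 0.2]
width: 20.7
```

Run:
```python
from h import *
plan(535.5,-221,110,0)
```

```text
t 16.55 tcp [639.2 -78.4 113.8] jaw -0.2 tilt [-0.017 -0.003 -1.   ] j [-0.14  0.59  1.64 -0.01  0.93 -0.13] w 20.7 F [ 0.5 -0.5  0.2]
turn -0.004 rad, jaw after 0.0; shift after turn [   5.9 -142.6 -103.6] xy dist 176.3
```

Request:
{"name": "send_rows", "arguments": {"rows": [[0,-30,-22,0],[0,-30,-22,0],[0,-30,-22,0],[0,-26,-19,0],[0,-15,-10,0],[0,-6,-4,0],[0,0,0,0]]}}

```text
t: 17.13
ee_pos: [538.3, -218.7, 119.5]
orientation: [-0.003, 1.579, -0.003]
ft_force: [0.7, -0.6, -0.6]
width: 20.4
```

Run:
```python
from h import *
plan(535.5,-221,40,0)
```

```text
t 17.13 tcp [ 538.3 -218.7  119.5] jaw 0.0 tilt [-0.009 -0.004 -1.   ] j [-0.4   0.5   1.79 -0.01  0.86 -0.4 ] w 20.4 F [ 0.7 -0.6 -0.6]
turn 0.000 rad, jaw after -0.0; shift after turn [79.5 -2.  -2.1] xy dist 2.9
```

Request:
{"name": "send_rows", "arguments": {"rows": [[25,0,-1,0],[25,0,0,0],[20,0,0,0],[10,0,0,0],[0,0,0,0]]}}

```text
t: 17.55
ee_pos: [541.4, -217.0, 38.3]
orientation: [-0.005, 1.573, -0.004]
ft_force: [-1.4, 0.3, -0.5]
width: 20.4
```

Run:
```python
from h import *
plan(535.5,-221,14,0)
```

```text
t 17.55 tcp [ 541.4 -217.    38.3] jaw 0.0 tilt [-0.002 -0.005 -1.   ] j [-0.4   0.63  1.82 -0.01  0.7  -0.39] w 20.4 F [-1.4  0.3 -0.5]
turn 0.000 rad, jaw after 0.0; shift after turn [24.3 -3.8 -5.9] xy dist 7.0
```

Request:
{"name": "send_rows", "arguments": {"rows": [[9,-3,-4,0],[7,-1,-2,0],[3,0,0,0],[0,0,0,0]]}}

```text
t: 17.88
ee_pos: [537.0, -220.1, 18.9]
orientation: [-0.007, 1.572, -0.002]
ft_force: [0.5, -0.4, -0.4]
width: 20.4
```

Run:
```python
from h import *
plan(535.5,-221,14,0)
```

```text
t 17.88 tcp [ 537.  -220.1   18.9] jaw 0.2 tilt [-0.001 -0.006 -1.   ] j [-0.41  0.66  1.83 -0.01  0.66 -0.4 ] w 20.4 F [ 0.5 -0.4 -0.4]
turn 0.003 rad, jaw after 0.0; shift after turn [ 4.9 -0.9 -1.5] xy dist 1.7
```

Request:
{"name": "send_rows", "arguments": {"rows": [[2.5,-1,-1.5,0],[1.5,0,-0.5,0],[1,0,0,0]]}}

```text
t: 18.13
ee_pos: [535.9, -221.7, 15.0]
orientation: [-0.008, 1.569, -0.003]
ft_force: [0.9, -0.9, -0.9]
width: 20.6
```

Run:
```python
from h import *
plan(535.5,-221,14,0)
```

```text
t 18.13 tcp [ 535.9 -221.7   15. ] jaw 0.2 tilt [ 0.002 -0.007 -1.   ] j [-0.41  0.66  1.83 -0.01  0.65 -0.41] w 20.6 F [ 0.9 -0.9 -0.9]
turn 0.003 rad, jaw after 0.0; shift after turn [ 1.   0.7 -0.4] xy dist 0.8
```

Request:
{"name": "send_rows", "arguments": {"rows": [[1.5,0,0,0],[0.5,0,0,0]]}}

```text
t: 18.3
ee_pos: [536.1, -222.0, 13.6]
orientation: [-0.007, 1.568, -0.004]
ft_force: [-1.3, 1.0, 5.2]
width: 20.5
```

Request:
{"name": "send_rows", "arguments": {"rows": [[0,0,0,0],[0,0,0,0],[0,0,0,0],[0,0,0,0]], "fingers": 0.42}}

```text
t: 18.63
ee_pos: [536.7, -222.3, 14.1]
orientation: [-0.008, 1.567, -0.004]
ft_force: [0.4, 0.1, -0.3]
width: 36.7
```

Request:
{"name": "send_rows", "arguments": {"rows": [[-10,0,0,0],[-25,0,0,0],[-30,0,0,0],[-30,0,0,0],[0,0,0,0]]}}

```text
t: 19.05
ee_pos: [535.0, -220.9, 112.7]
orientation: [-0.006, 1.572, -0.002]
ft_force: [1.1, -0.4, 0.5]
width: 36.8
```

Run:
```python
from h import *
plan(492,-57,110,-78.5)
cap('wrist','w9')
```

```text
t 19.05 tcp [ 535.  -220.9  112.7] jaw 0.1 tilt [-0.001 -0.006 -1.   ] j [-0.41  0.5   1.81 -0.01  0.83 -0.41] w 36.8 F [ 1.1 -0.4  0.5]
turn 1.372 rad, jaw after -78.5; shift after turn [   1.8   -9.4 -169.2] xy dist 169.4
```

View pics/w9.png

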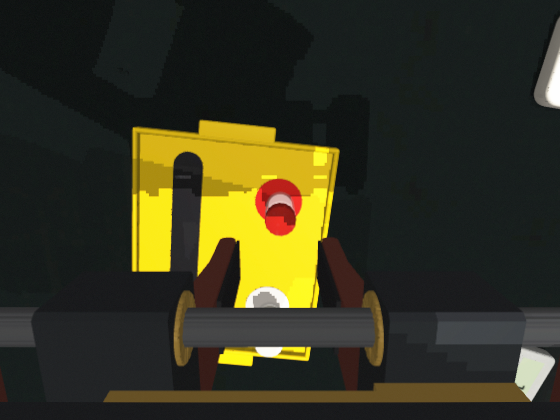

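The red vial stands upright on its mark: mark at (279,200), cap at (281,220). I'll turn the jaws across the brush next.

Request:
{"name": "send_rows", "arguments": {"rows": [[0,0,0,0.124],[0,0,0,0.124],[0,0,0,0.124],[0,0,0,0.124],[0,0,0,0.124],[0,0,0,0.124],[0,0,0,0.124],[0,0,0,0.124],[0,0,0,0.124],[0,0,0,0.124]], "fingers": 0.5}}

```text
t: 19.93
ee_pos: [529.3, -218.4, 106.6]
orientation: [0.965, 1.351, -0.978]
ft_force: [-0.9, 0.3, -0.3]
width: 44.0
```

Request:
{"name": "send_rows", "arguments": {"rows": [[0,0,0,0.12],[0,0,0,0.01]]}}

```text
t: 20.1
ee_pos: [528.0, -217.8, 105.0]
orientation: [1.07, 1.299, -1.084]
ft_force: [-0.8, 0.7, -0.3]
width: 44.0
```

Run:
```python
from h import *
plan(492,-57,110,-78.5)
```

```text
t 20.1 tcp [ 528.  -217.8  105. ] jaw -79.7 tilt [-0.013 -0.001 -1.   ] j [-0.41  0.51  1.82 -0.01  0.83  0.99] w 44.0 F [-0.8  0.7 -0.3]
turn -0.021 rad, jaw after -78.5; shift after turn [  -4.6   -3.3 -164.8] xy dist 164.8
```

Request:
{"name": "send_rows", "arguments": {"rows": [[0,-1,-33,-0.01],[0,-1,-33,-0.01],[0,-1,-33,0],[0,0,-30,0],[0,0,-20,0],[0,0,-10,0],[0,0,0,0]]}}

```text
t: 20.68
ee_pos: [489.7, -58.1, 102.0]
orientation: [1.039, 1.318, -1.058]
ft_force: [0.5, -0.6, 0.3]
width: 43.9
```

Run:
```python
from h import *
plan(492,-57,3,-78.5)
cap('wrist','w10')
```

```text
t 20.68 tcp [489.7 -58.1 102. ] jaw -77.4 tilt [-0.017 -0.    -1.   ] j [-0.14  0.43  1.99 -0.    0.75  1.21] w 43.9 F [ 0.5 -0.6  0.3]
turn 0.018 rad, jaw after -78.5; shift after turn [98.9  4.1 -0.3] xy dist 4.1
```

View pics/w10.png

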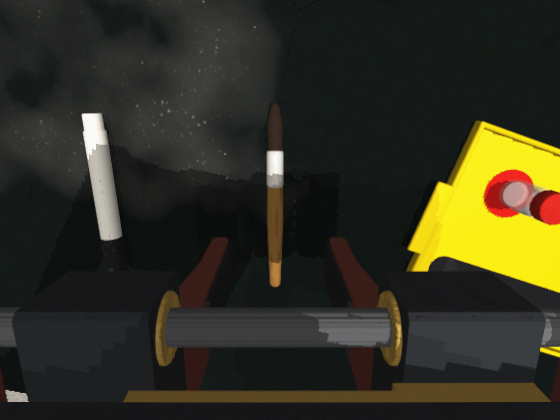

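The brush lies in line with the jaw gap, from its tip at (274,102) to its end at (275,287). The marker runs from (92,115) down past (118,265).

Run:
```python
from h import *
d=load('w10')
a=px(d,274,103,6);b=px(d,275,286,6); print(a.round(1),b.round(1),np.linalg.norm(a-b),(a+b)/2,np.degrees(np.arctan2((a-b)[1],(a-b)[0])))
a=px(d,92,114,12); print('markerA',a.round(1))
```

```text
[560.3 -39.2   6. ] [425.9 -69.3   6. ] 137.76275939820212 [493.11687727 -54.24225034   6.        ] 12.65144232463325
markerA [527.   78.6  12. ]
```

Request:
{"name": "send_rows", "arguments": {"rows": [[25,2,-1,0],[25,2,-1,0],[15,0,0,0],[0,0,0,0]]}}

```text
t: 21.07
ee_pos: [497.2, -60.1, 36.3]
orientation: [1.038, 1.312, -1.051]
ft_force: [-0.7, -0.9, 0.8]
width: 44.0
```

Run:
```python
from h import *
plan(492.6,-55.6,2.5,-78)
```

```text
t 21.07 tcp [497.2 -60.1  36.3] jaw -77.3 tilt [-0.009 -0.003 -1.   ] j [-0.14  0.55  1.99 -0.01  0.6   1.21] w 44.0 F [-0.7 -0.9  0.8]
turn 0.013 rad, jaw after -78.0; shift after turn [33.8 -3.3 -5.4] xy dist 6.3
```

Request:
{"name": "send_rows", "arguments": {"rows": [[10,-2,-3,0],[10,-1,-2,0],[8,0,-1,0],[0,0,0,0]]}}

```text
t: 21.4
ee_pos: [494.8, -58.7, 7.5]
orientation: [1.04, 1.31, -1.051]
ft_force: [0.0, -0.3, -0.2]
width: 43.5
```

Run:
```python
from h import *
plan(492.6,-55.6,2.5,-78)
```

```text
t 21.4 tcp [494.8 -58.7   7.5] jaw -77.3 tilt [-0.007 -0.003 -1.   ] j [-0.14  0.61  2.   -0.01  0.54  1.22] w 43.5 F [ 0.  -0.3 -0.2]
turn 0.012 rad, jaw after -78.0; shift after turn [ 5.  -1.5 -3.5] xy dist 3.8
```

Request:
{"name": "send_rows", "arguments": {"rows": [[3,-1.5,-3,0],[2,0,-0.5,0]]}}

```text
t: 21.57
ee_pos: [493.3, -56.2, 2.8]
orientation: [1.04, 1.308, -1.051]
ft_force: [-0.3, 0.3, 0.2]
width: 43.9
```

Request:
{"name": "send_rows", "arguments": {"rows": [[0.3,0,0,0],[0.3,0,0,0],[0.3,0,0,0],[0.3,0,0,0],[0.3,0,0,0],[0.3,0,0,0],[0.3,0,0,0]], "fingers": 0.0}}

```text
t: 22.15
ee_pos: [494.6, -56.1, 2.3]
orientation: [1.04, 1.306, -1.049]
ft_force: [-2.5, 0.6, 6.1]
width: 11.1
```

Request:
{"name": "send_rows", "arguments": {"rows": [[-10,0,0,0],[-30,0,0,0],[-35,0,0,0],[-25,0,0,0],[0,0,0,0]]}}

```text
t: 22.57
ee_pos: [493.4, -55.5, 106.3]
orientation: [1.039, 1.311, -1.051]
ft_force: [1.3, 0.0, -0.1]
width: 11.1
```

Request:
{"name": "send_rows", "arguments": {"rows": [[0,0,0,-0.124],[0,0,0,-0.124],[0,0,0,-0.124],[0,0,0,-0.124],[0,0,0,-0.124],[0,0,0,-0.124],[0,0,0,-0.124],[0,0,0,-0.124],[0,0,0,-0.124],[0,0,0,-0.124]]}}

```text
t: 23.4
ee_pos: [492.9, -55.3, 108.5]
orientation: [0.072, 1.573, -0.078]
ft_force: [-0.1, 0.0, -0.0]
width: 11.5
```

Run:
```python
from h import *
plan(418.2,278,100,-0.3)
cap('wrist','w11')
```

```text
t 23.4 tcp [492.9 -55.3 108.5] jaw -5.5 tilt [-0.003 -0.004 -1.   ] j [-0.13  0.41  1.99 -0.01  0.74 -0.03] w 11.5 F [-0.1  0.  -0. ]
turn -0.091 rad, jaw after -0.3; shift after turn [  7.6 333.  -76.4] xy dist 341.6
```

View pics/w11.png

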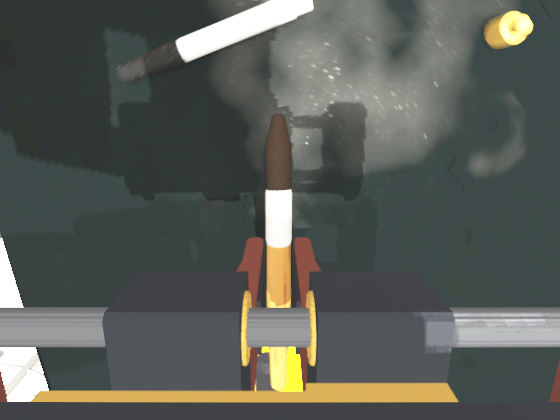

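The brush is held with its tip at (279,114). The marker and the small weight haven't been touched. I'll check the grip offset along the brush.

Run:
```python
from h import *
d=load('w11'); print(px(d,279,115,112).round(1), px(d,279,150).round(1),px(d,279,215).round(1))
```

```text
[500.4  11.4 112. ] [499.   -2.7 118. ] [496.3 -30.8 118. ]
```

Request:
{"name": "send_rows", "arguments": {"rows": [[0,36,-8,-0.09],[0,37,-8,0],[0,37,-8,0],[0,37,-8,0],[0,37,-8,0],[0,37,-8,0],[0,37,-8,0],[0,36,-8,0],[0,22,-6,0],[0,10,-3,0]]}}

```text
t: 24.28
ee_pos: [423.9, 282.7, 106.1]
orientation: [0.024, 1.571, -0.029]
ft_force: [0.4, 0.1, 0.3]
width: 11.3
```

Run:
```python
from h import *
plan(418.2,278,40,-0.3)
```

```text
t 24.28 tcp [423.9 282.7 106.1] jaw -1.9 tilt [-0.    -0.003 -1.   ] j [ 0.57  0.43  1.96 -0.    0.75  0.6 ] w 11.3 F [0.4 0.1 0.3]
turn -0.028 rad, jaw after -0.3; shift after turn [66.2 -4.5 -5.6] xy dist 7.2
```

Request:
{"name": "send_rows", "arguments": {"rows": [[20,-3,-3,-0.015],[20,-1,-3,-0.015],[15,0,0,0],[8,0,0,0],[0,0,0,0]]}}

```text
t: 24.7
ee_pos: [416.8, 284.0, 41.4]
orientation: [0.007, 1.568, -0.008]
ft_force: [-0.6, -0.3, 0.3]
width: 11.4
```

Run:
```python
from h import *
plan(418.2,279,7,-0.3)
```

```text
t 24.7 tcp [416.8 284.   41.4] jaw -0.5 tilt [ 0.003 -0.001 -1.   ] j [ 0.58  0.54  1.99 -0.    0.6   0.59] w 11.4 F [-0.6 -0.3  0.3]
turn -0.004 rad, jaw after -0.3; shift after turn [34.4 -5.   1.3] xy dist 5.2
```

Request:
{"name": "send_rows", "arguments": {"rows": [[12,-4,1,0],[10,-1,0,0],[6,0,0,0],[2,0,0,0]]}}

```text
t: 25.03
ee_pos: [419.1, 279.1, 11.3]
orientation: [0.012, 1.566, -0.012]
ft_force: [0.3, -0.3, -0.5]
width: 11.1
```

Run:
```python
from h import *
plan(418.2,279,7,-0.3)
```

```text
t 25.03 tcp [419.1 279.1  11.3] jaw -0.9 tilt [ 0.005  0.    -1.   ] j [ 0.57  0.6   2.   -0.    0.54  0.58] w 11.1 F [ 0.3 -0.3 -0.5]
turn -0.010 rad, jaw after -0.3; shift after turn [ 4.3 -0.1 -0.9] xy dist 0.9
```

Request:
{"name": "send_rows", "arguments": {"rows": [[2,0,-1,0],[1.5,0,0,0],[1,0,0,0]]}}

```text
t: 25.28
ee_pos: [418.7, 279.4, 7.0]
orientation: [0.014, 1.566, -0.013]
ft_force: [0.5, -1.0, 0.1]
width: 10.9
```

Request:
{"name": "send_rows", "arguments": {"rows": [[0,0,0,0],[0,0,0,0],[0,0,0,0],[0,0,0,0]], "fingers": 0.32}}

```text
t: 25.62
ee_pos: [419.3, 279.9, 7.9]
orientation: [0.015, 1.564, -0.012]
ft_force: [0.6, -0.1, 0.3]
width: 27.7
```

Request:
{"name": "send_rows", "arguments": {"rows": [[-10,0,0,0],[-25,0,0,0],[-30,0,0,0],[-30,0,0,0],[0,0,0,0]]}}

```text
t: 26.03
ee_pos: [417.5, 279.1, 107.6]
orientation: [0.013, 1.568, -0.014]
ft_force: [0.2, 0.2, -0.7]
width: 28.4
```

Run:
```python
from h import *
plan(463,62,110,-76.4)
cap('wrist','w12')
```

```text
t 26.03 tcp [417.5 279.1 107.6] jaw -1.0 tilt [ 0.003 -0.001 -1.   ] j [ 0.57  0.42  1.98 -0.    0.74  0.59] w 28.4 F [ 0.2  0.2 -0.7]
turn 1.317 rad, jaw after -76.4; shift after turn [ -2.2  -6.8 221.8] xy dist 221.9
```

View pics/w12.png

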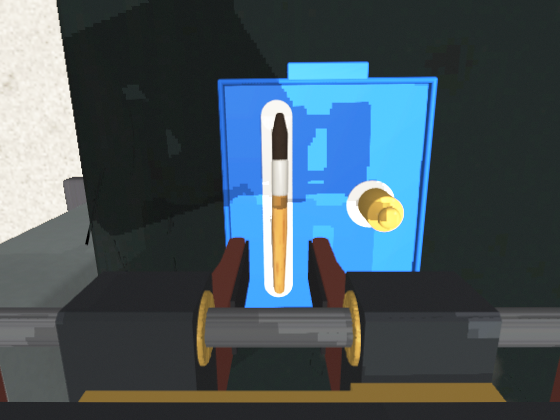

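The brush lies on the bar mark: brush from (280,112) to (279,293), mark from (277,100) to (278,297). The weight is upright. The marker is next.

Request:
{"name": "send_rows", "arguments": {"rows": [[0,0,0,0.124],[0,0,0,0.124],[0,0,0,0.124],[0,0,0,0.124],[0,0,0,0.124],[0,0,0,0.124],[0,0,0,0.124],[0,0,0,0.124],[0,0,0,0.124],[0,0,0,0.124]], "fingers": 0.55}}

```text
t: 26.92
ee_pos: [412.0, 275.6, 101.4]
orientation: [0.979, 1.337, -0.991]
ft_force: [0.2, 1.6, 0.4]
width: 48.4
```

Run:
```python
from h import *
plan(463,62,105,-76.4)
```

```text
t 26.92 tcp [412.  275.6 101.4] jaw -72.8 tilt [-0.005 -0.006 -1.   ] j [ 0.57  0.43  1.99 -0.    0.73  1.84] w 48.4 F [0.2 1.6 0.4]
turn 0.063 rad, jaw after -76.4; shift after turn [ -2.6  -0.6 219.7] xy dist 219.7
```

Request:
{"name": "send_rows", "arguments": {"rows": [[0,0,36,0.06],[0,0,37,0],[0,0,37,0],[0,0,37,0],[0,0,35,0],[0,0,22,0],[0,0,10,0],[0,0,0,0]]}}

```text
t: 27.58
ee_pos: [461.3, 60.3, 96.9]
orientation: [1.024, 1.317, -1.045]
ft_force: [-0.1, -0.7, 0.9]
width: 48.3
```

Run:
```python
from h import *
plan(463,62,4,-76.4)
cap('wrist','w13')
```

```text
t 27.58 tcp [461.3  60.3  96.9] jaw -76.5 tilt [-0.012 -0.007 -1.   ] j [ 0.11  0.4   2.05 -0.01  0.7   1.45] w 48.3 F [-0.1 -0.7  0.9]
turn -0.002 rad, jaw after -76.4; shift after turn [92.8  3.3 -1.6] xy dist 3.6
```

View pics/w13.png

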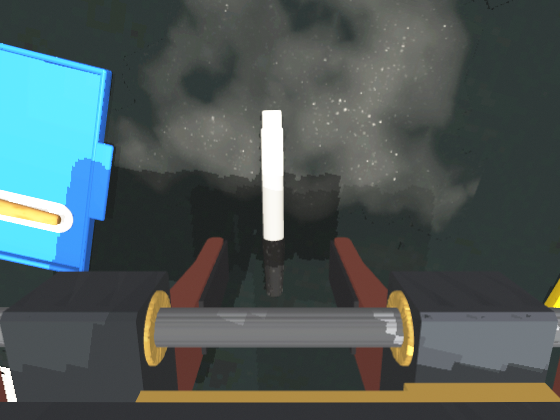

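The marker is aligned with the jaw gap, with its white end at (272,111) and its dark cap end at about (274,293).

Run:
```python
from h import *
d=load('w13')
a=px(d,272,111,8);b=px(d,274,293,8); print(a.round(1),b.round(1),np.linalg.norm(a-b),(a+b)/2,np.degrees(np.arctan2((a-b)[1],(a-b)[0])))
c=px(d,273,240,8);print(c.round(1))
```

```text
[526.8  79.9   8. ] [396.   47.6   8. ] 134.635447986749 [461.40497342  63.75458573   8.        ] 13.84420486432108
[437.9  58.3   8. ]
```

Request:
{"name": "send_rows", "arguments": {"rows": [[25,1.5,-1,0],[25,1,-1,0],[15,0,0,0],[0,0,0,0]]}}

```text
t: 27.97
ee_pos: [462.4, 65.9, 29.8]
orientation: [1.025, 1.316, -1.043]
ft_force: [0.1, 0.2, -0.6]
width: 48.3
```

Run:
```python
from h import *
plan(463,62.5,4,-76.4)
```

```text
t 27.97 tcp [462.4  65.9  29.8] jaw -76.5 tilt [-0.01  -0.006 -1.   ] j [ 0.12  0.54  2.07 -0.01  0.55  1.46] w 48.3 F [ 0.1  0.2 -0.6]
turn -0.001 rad, jaw after -76.4; shift after turn [25.8  0.1  3.4] xy dist 3.4
```

Request:
{"name": "send_rows", "arguments": {"rows": [[10,0,2,0],[9,0,1,0],[6,0,0,0],[0,0,0,0]]}}

```text
t: 28.3
ee_pos: [461.5, 65.9, 3.6]
orientation: [1.021, 1.319, -1.042]
ft_force: [-0.6, -0.2, 0.6]
width: 48.1
```

Run:
```python
from h import *
plan(462,63,3.5,-76.4)
```

```text
t 28.3 tcp [461.5  65.9   3.6] jaw -76.2 tilt [-0.012 -0.006 -1.   ] j [ 0.12  0.59  2.07 -0.01  0.49  1.46] w 48.1 F [-0.6 -0.2  0.6]
turn 0.003 rad, jaw after -76.4; shift after turn [ 0.2 -0.2  2.9] xy dist 2.9
```

Request:
{"name": "send_rows", "arguments": {"rows": [[0,0,2.5,0],[0.2,0,0,0],[0.3,0,0,0],[0.3,0,0,0],[0.3,0,0,0],[0.3,0,0,0],[0.3,0,0,0],[0.3,0,0,0]], "fingers": 0.0}}

```text
t: 28.97
ee_pos: [463.5, 63.9, 4.3]
orientation: [1.022, 1.317, -1.039]
ft_force: [-2.0, 1.3, 6.1]
width: 14.5
```

Request:
{"name": "send_rows", "arguments": {"rows": [[-10,0,0,0],[-30,0,0,0],[-35,0,0,0],[-35,0,0,0],[0,0,0,0]]}}

```text
t: 29.38
ee_pos: [463.0, 64.3, 118.4]
orientation: [1.02, 1.321, -1.043]
ft_force: [0.7, -0.3, -0.2]
width: 14.6
```

Run:
```python
from h import *
plan(461.2,-259.5,110,-5.8)
```

```text
t 29.38 tcp [463.   64.3 118.4] jaw -76.2 tilt [-0.015 -0.006 -1.   ] j [ 0.12  0.37  2.03 -0.01  0.76  1.45] w 14.6 F [ 0.7 -0.3 -0.2]
turn -1.229 rad, jaw after -5.8; shift after turn [  10.4 -322.2   31.1] xy dist 323.7
```

Request:
{"name": "send_rows", "arguments": {"rows": [[0,0,0,-0.123],[0,0,0,-0.123],[0,0,0,-0.123],[0,0,0,-0.123],[0,0,0,-0.123],[0,0,0,-0.123],[0,0,0,-0.123],[0,0,0,-0.123],[0,0,0,-0.123],[0,0,0,-0.123]]}}

```text
t: 30.22
ee_pos: [464.0, 64.2, 123.5]
orientation: [0.058, 1.575, -0.066]
ft_force: [-0.2, 0.4, 0.9]
width: 14.7
```

Run:
```python
from h import *
plan(461.2,-259.5,110,-5.8)
cap('wrist','w14')
```

```text
t 30.22 tcp [464.   64.2 123.5] jaw -4.5 tilt [-0.005 -0.005 -1.   ] j [ 0.12  0.35  2.04 -0.01  0.76  0.2 ] w 14.7 F [-0.2  0.4  0.9]
turn 0.022 rad, jaw after -5.8; shift after turn [  15.3 -322.2   30. ] xy dist 323.6
```

View pics/w14.png

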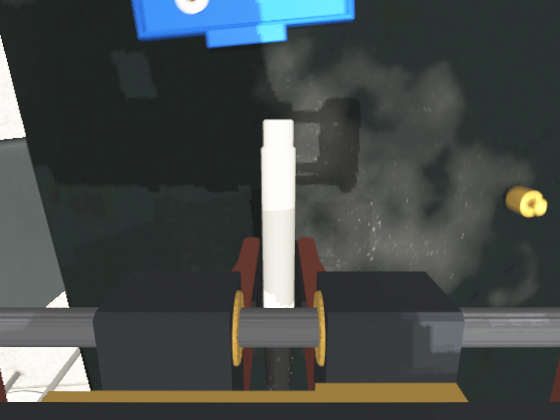

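The marker is held squarely, with its white end at (278,120). I'll check its offset and carry it over.

Run:
```python
from h import *
d=load('w14'); print(px(d,278,121,128).round(1),px(d,278,170).round(1),px(d,278,270).round(1))
```

```text
[469.7 128.6 128. ] [468.2 109.  135.7] [464.6  64.  135.7]
```

Request:
{"name": "send_rows", "arguments": {"rows": [[0,-36,3,0.02],[0,-37,3,0],[0,-37,3,0],[0,-37,3,0],[0,-37,3,0],[0,-37,3,0],[0,-37,3,0],[0,-34,3,0],[0,-20,2,0],[0,-8,1,0]]}}

```text
t: 31.1
ee_pos: [459.9, -268.9, 125.9]
orientation: [0.084, 1.57, -0.094]
ft_force: [-0.0, -0.4, -0.2]
width: 14.6
```

Run:
```python
from h import *
plan(461.2,-259.5,45,-5.8)
```

```text
t 31.1 tcp [ 459.9 -268.9  125.9] jaw -6.5 tilt [-0.001 -0.006 -1.   ] j [-0.55  0.43  1.9  -0.01  0.81 -0.43] w 14.6 F [-0.  -0.4 -0.2]
turn -0.012 rad, jaw after -5.8; shift after turn [80.9 10.   0.4] xy dist 10.0
```

Request:
{"name": "send_rows", "arguments": {"rows": [[25,6,0,0],[25,5,0,0],[18,1,0,0],[8,0,0,0],[0,0,0,0]]}}

```text
t: 31.52
ee_pos: [462.4, -259.3, 48.6]
orientation: [0.094, 1.565, -0.108]
ft_force: [-0.5, 0.1, -0.3]
width: 14.6
```

Run:
```python
from h import *
plan(461.2,-256.5,8.5,-5.8)
```

```text
t 31.52 tcp [ 462.4 -259.3   48.6] jaw -7.4 tilt [ 0.003 -0.009 -1.   ] j [-0.53  0.55  1.94 -0.01  0.64 -0.39] w 14.6 F [-0.5  0.1 -0.3]
turn -0.028 rad, jaw after -5.8; shift after turn [40.1  3.  -1.7] xy dist 3.4
```

Request:
{"name": "send_rows", "arguments": {"rows": [[15,2,-1,-0.015],[12,1,0,-0.015],[6,0,0,0],[0,0,0,0]]}}

```text
t: 31.85
ee_pos: [463.3, -255.3, 16.1]
orientation: [0.07, 1.564, -0.084]
ft_force: [-0.3, -0.2, 0.3]
width: 14.5
```

Run:
```python
from h import *
plan(461.2,-256.5,8.5,-5.8)
```

```text
t 31.85 tcp [ 463.3 -255.3   16.1] jaw -5.6 tilt [ 0.005 -0.009 -1.   ] j [-0.52  0.61  1.95 -0.01  0.57 -0.42] w 14.5 F [-0.3 -0.2  0.3]
turn 0.003 rad, jaw after -5.8; shift after turn [ 7.6 -1.3 -2. ] xy dist 2.4
```

Request:
{"name": "send_rows", "arguments": {"rows": [[3,-1,-2,0],[2.5,0,-0.5,0],[1.5,0,0,0],[0.5,0,0,0]]}}

```text
t: 32.18
ee_pos: [461.8, -256.8, 9.8]
orientation: [0.07, 1.562, -0.086]
ft_force: [-0.1, -0.6, -0.3]
width: 14.5
```

Run:
```python
from h import *
plan(461.2,-256.5,8.5,-5.8)
```

```text
t 32.18 tcp [ 461.8 -256.8    9.8] jaw -5.7 tilt [ 0.007 -0.011 -1.   ] j [-0.53  0.62  1.95 -0.01  0.56 -0.42] w 14.5 F [-0.1 -0.6 -0.3]
turn 0.002 rad, jaw after -5.8; shift after turn [ 1.3  0.2 -0.7] xy dist 0.7
```

Request:
{"name": "send_rows", "arguments": {"rows": [[1.5,0,0,0],[1,0,0,0]]}}

```text
t: 32.35
ee_pos: [462.2, -257.1, 8.2]
orientation: [0.07, 1.561, -0.087]
ft_force: [-4.0, 3.0, 16.3]
width: 14.9
```

Request:
{"name": "send_rows", "arguments": {"rows": [[0,0,0,0],[0,0,0,0],[0,0,0,0],[0,0,0,0]], "fingers": 0.34}}

```text
t: 32.68
ee_pos: [462.7, -257.6, 9.0]
orientation: [0.07, 1.56, -0.088]
ft_force: [-0.1, 0.1, -0.1]
width: 30.0
```

Request:
{"name": "send_rows", "arguments": {"rows": [[-10,0,0,0],[-25,0,0,0],[-30,0,0,0],[-30,0,0,0],[-25,0,0,0],[0,0,0,0]]}}

```text
t: 33.18
ee_pos: [460.2, -255.3, 134.5]
orientation: [0.072, 1.564, -0.086]
ft_force: [1.5, -0.3, 0.2]
width: 30.1
```

Request:
{"name": "send_rows", "arguments": {"rows": [[0,-30,-10,0],[0,-30,-10,0],[0,-30,-10,0],[0,-30,-10,0],[0,-30,-10,0],[0,-30,-5,0],[0,-30,0,0],[0,-30,0,0],[0,-15,0,0],[0,0,0,0]]}}

```text
t: 34.02
ee_pos: [376.2, -512.8, 139.2]
orientation: [0.066, 1.56, -0.084]
ft_force: [-0.2, 0.4, 0.1]
width: 29.5
```

Run:
```python
from h import *
plan(196,-590,200)
d=cap('top','top1'); im=d['img'][:,:,::-1]
cv2.imwrite('pics/d1.png',cv2.resize(im[165:325,135:435],None,fx=2.6,fy=2.6,interpolation=cv2.INTER_CUBIC))
cv2.imwrite('pics/d2.png',cv2.resize(im[235:315,335:425],None,fx=7,fy=7,interpolation=cv2.INTER_CUBIC))
cv2.imwrite('pics/d3.png',cv2.resize(im[255:330,135:225],None,fx=7,fy=7,interpolation=cv2.INTER_CUBIC))
```

```text
t 34.02 tcp [ 376.2 -512.8  139.2] jaw -5.5 tilt [ 0.009 -0.012 -1.   ] j [-0.96  0.53  1.67  0.    0.92 -0.86] w 29.5 F [-0.2  0.4  0.1]
turn 0.000 rad, jaw after -5.5; shift after turn [ -61.4  -94.7 -171.4] xy dist 195.8
```

View pics/d1.png

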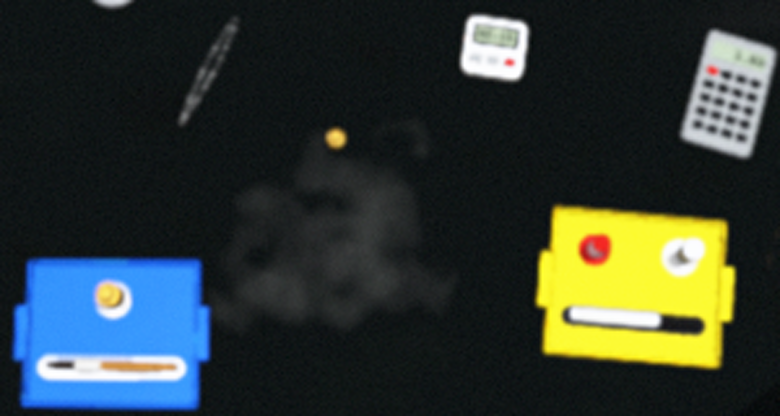

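View pics/d2.png

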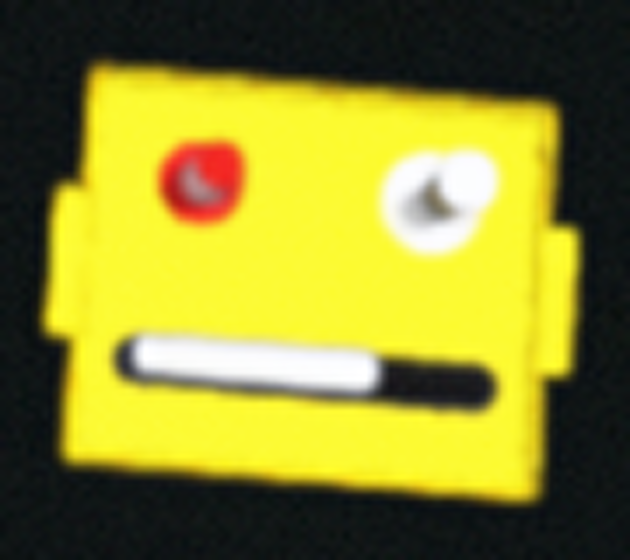

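View pics/d3.png

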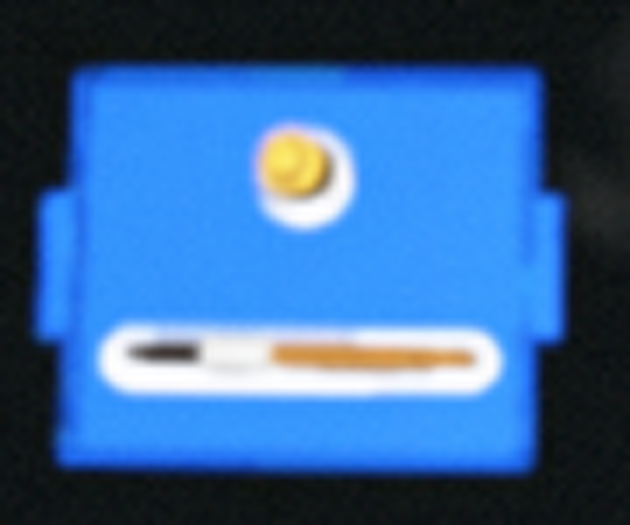

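The top view shows all five items on their marks, and the small weight (336,138) and the timer (494,47) are still in place. I'll check the offsets and displacements in numbers.

Run:
```python
from h import *
d=load('top1')
c=lambda u0,v0,s:(lambda x,y:(u0+(x+.5)/s-.5,v0+(y+.5)/s-.5))
y,b,a=c(335,235,7),c(135,255,7),c(135,165,2.6)
def tr(p,o,yaw): 
    yaw=np.radians(yaw);q=p[:2]-o; return np.array([q[0]*np.cos(yaw)+q[1]*np.sin(yaw),-q[0]*np.sin(yaw)+q[1]*np.cos(yaw)]).round(1)
Y=(np.array([496,-262.8]),-5.8);B=(np.array([453.3,277.7]),-.2)
P=lambda q,z:px(d,*q,z)
print('red',tr(P(y(217,166),49),*Y),'white',tr(P(y(468,181),49),*Y),'marker',tr((P(y(130,354),14)+P(y(472,382),14))/2,*Y))
print('weight',tr(P(b(294,163),32),*B),'brush',tr((P(b(126,351),10)+P(b(477,358),10))/2,*B))
print('small',P(a(336,138),25).round(1),'timer',P(a(494,47),18).round(1))
s=cap('scene','scene1')['img'][:,:,::-1]
cv2.imwrite('pics/s3.png',cv2.resize(s[140:410,130:380],None,fx=2.2,fy=2.2,interpolation=cv2.INTER_CUBIC))
```

```text
red [35.4 45.3] white [ 38.1 -49.7] marker [-33.5   3.4]
weight [37.3 -1.6] brush [-33.3  -1.8]
small [652.6  45.3  25. ] timer [ 751.5 -121.5   18. ]
```

View pics/s3.png

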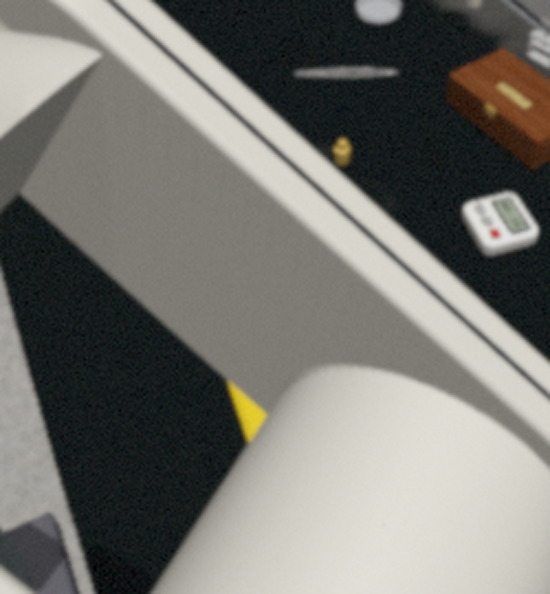

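Run:
```python
from h import *
o=ctrl.get_obs(); print(o['t'],np.abs(o['qvel']).max(),np.round(o['ft_force'],1)); ctrl.close_job()
```

```text
34.1167 0.03024302663938067 [-0.   0.5 -0.5]
the job is handed in; nothing more can be done
```

Both kits are made up and I handed the job in at about 34 s of the 120 s allowed. Hand-in gave no verdict, so these are my own measurements.

The last top view gave these positions, in each tray's own x and y:

| Thing | Measured (mm) | Mark (mm) | Allowed each way (mm) |
|---|---|---|---|
| Large weight | (37, −2) | (35, 0) | 12 |
| Brush | (−33, −2) | (−35, 0) | 13 |
| Red vial | (35, 45) | (35, 45) | 12 |
| White vial | (38, −50) | (35, −45) | 12 |
| Marker | (−33.5, 3) | (−35, 0) | 13 |

- **Upright and aligned:** the weight and both vials looked upright in the wrist pictures taken just after release. The brush and marker lie along their bars in the top view.
- **Left alone:** the small weight and the timer measured within 1 mm of where they started.
- **At hand-in:** the gripper was empty and well clear of both trays.
- **Disagreements:** the wrist and top cameras differed by 2–4 mm on some points, well within tolerance. The white vial is the furthest off, at about 5 mm.
- **Not checked:** the arm blocked the trays in the final scene picture, so that view confirmed only that the small weight and the timer were still standing in place.

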